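# Load the swing-out sample tray of a plate reader

### The arm

A 6-joint arm with a two-finger parallel gripper is mounted at the origin on the work surface. World frame = base frame: x ahead of the robot, y to its left, z up, the work surface at z = 0. Lengths are in m, angles in degrees, forces in N, time in s.
With the tool pointing down it reaches from about 0.3 to 0.95 m from the base axis. Payload 3.1 kg.
Tool frame: the origin (TCP) lies midway between the tips of the shut fingers; the grasp point (between the pads) lies 19 mm behind it; z points along the fingers, y is the direction in which the jaws open and shut (so a half turn about z gives the same grasp; the last joint's range is limited). The gripper opens to 85 mm and grips with 20 to 120 N. Pads are 22 mm wide; open, the fingers measure 114 mm over their backs; the gripper's body (76 mm by 85 mm) begins 54 mm behind the grasp point. The pads swing forward as they close: fully open they stand 13 mm farther back than shut.
Start: joints at [68.085, 17.653, 93.61, -0, 68.738, -3.994], TCP at [0.192, 0.595, 0.231] pointing down, gripper open.
Joint ranges: [-175.34, 175.34], [-45.06, 112.39], [2.9, 150.54], [-68.45, 248.45], [3.09, 151.38], [-168.51, 168.51]. Speed limits (degrees/s): [159.86, 159.86, 180, 180, 180, 180].

### API

Orientations are given as [roll, pitch, yaw] about the fixed x, y, z axes, in that order (R = Rz(yaw) Ry(pitch) Rx(roll)).
In Python, from cell import arm gives the robot as it stands.
- The arm moves only by the shell command python3 -m handwheel 'ROWS' [FORCE]. ROWS is JSON, a list of rows, each an object with "claw": the gripper's target within -1 to 1 (shut at 1, half-way at 0, fully open at -1); "delta_pos": the shift along the tool's x, y, z in cm, a list of three; "spin": the turn about the tool's z in rad. In form: [{"claw": claw, "delta_pos": [tx, ty, tz], "spin": spin}, ...]. A call has exactly 10 rows; each row shifts and turns the commanded pose from where the row before left it, along the tool's axes as they then stand; what a row does not reach is not made up. A row lasts 1/8 s, in which the tool goes at most 62.5 mm and 10.7 degrees, less where a joint would pass 70% of its speed; a pose out of reach is approached as far as the arm can. A call with a gripper value outside its range is refused whole. The fingers move at their own pace and stop on an object; FORCE is the grip in N (left out, the last holds). Time passes only in rows, so rows that do not move let the fingers close, or fill a call up. It gives the time, the measured TCP pose, the force and the opening at its end, in the units of the state.
- arm.read_state(): the state, without advancing time (a new reading comes with each control period).
- arm.camera(name): name is "side" or "top"; returns the picture (480x640x3 uint8, blue, green, red); there is no depth.
- arm.camera_info(name): a dict with "fx", "fy", "cx", "cy" (pixels), "extrinsics" (4x4, takes a point from world to camera coordinates). Camera axes: x right, y down, z forward; pixel columns grow to the right and rows downward; lengths in m; the calibration is good to about 2 mm. A picture is of the moment at which its call begins. camera_info takes no time and is no camera call.
- arm.close_job(): hands the job in, once; it reports no verdict.
The state is a dict: "clock": time; "joint_pos": joint angles; "qvel": joint speeds; "joint_efforts": joint torques, N m; "eef_pos": TCP position; "tcp_rot": TCP orientation; "force": force on the tool from outside, world axes, zero at the start; "moment": the same for the moment, N m; "grip_width": finger opening in m.
Only numpy, scipy, OpenCV 4.12 (cv2) and the standard library are available. Lean on these libraries where they do the work, as an engineer would, in place of code of your own. Each camera call takes 0.05 s, during which the arm holds its last target.

### The job

Clear the grey tip box out of the tray's swing onto the black mat, upright, and push the steel tray at its free corner a quarter turn about its pin, out of the dock until it rests against the loading stop. Lay all the loose sample boards squarely on the pile in the tray, one by one, feeling for the top of the pile and never letting a board drop. Then push the tray's free corner a quarter turn back until it is fully home against the dock stop, pile intact, and throw the lock lever fully over towards the tray; leave the other things where they are, and have the tip box on the mat at the end.

Things in the scene. Friction and masses are not known exactly. Their poses are not given: they have to be found in the camera images.
- dock: Fixed swing station. Origin: foot of its upright steel pin (12 mm thick, 45 mm tall), which holds one corner of the tray. x: the way the tray's long side points when docked; y: to the left of that, towards dock stop and lever; z up. Two dark steel stop blocks, 28 mm tall: dock stop at x 30 to 100, y 140 to 155 mm; loading stop at x -5 to 9, y -140 to -70 mm.
- tray: Loose open steel tray, 190 x 130 mm, rim 30 mm tall, 5 mm thick, on the bench. Origin: bench level at the pin, in a corner lug (40 x 40 x 12 mm, 15 mm hole). In its axes the box covers x 10 to 200, y 10 to 140 mm; z up. About 1.1 kg with its pile; it can only swing about the pin, with friction (3 to 10 N at the free corner).
- tray_corner (a point): Top of the tray's free corner, opposite the pin: x 200, y 140, z 30 mm in the tray's axes. Docked: tray x along dock x, its y = 140 mm side on the dock stop. Loading position: a quarter turn clockwise from above (tray x along dock -y), its y = 10 mm side on the loading stop. It starts docked or up to 0.25 rad out.
- tray_mid (a point): Middle of the pile's foot on the tray floor: x 90, y 65, z 6 mm in the tray's axes. A pile of white boards (120 x 50 mm in plan, long side along the tray's x, joined to the tray) stands here; its height differs from start to start and is not given: top 46 to 86 mm above the bench.
- board1_c (a point): Loose white plastic sample board with three glass windows, 120 x 50 x 14 mm, lying flat. Point: the centre of the board (7 mm above its underside); x along its length, z up. Weighs 80 to 150 g. May be absent.
- board2_c (a point): Loose white plastic sample board with three glass windows, 120 x 50 x 14 mm, lying flat. Point: the centre of the board (7 mm above its underside); x along its length, z up. Weighs 80 to 150 g. May be absent.
- board3_c (a point): Loose white plastic sample board with three glass windows, 120 x 50 x 14 mm, lying flat. Point: the centre of the board (7 mm above its underside); x along its length, z up. Weighs 80 to 150 g. May be absent.
- tipbox_c (a point): Loose closed grey plastic tip box with a black band, 90 x 56 x 50 mm, 0.25 kg, standing at the start on the steel plate in the tray's way, to the dock's -y side. Point: its centre, 25 mm above its underside; x along its length, z up.
- mat: Fixed thin black rubber mat, 120 x 100 mm, 1 mm thick, flat on the bench. Origin: its middle; x along its longer side. Here the tip box is to stand.
- lock (a joint): Lock lever beside the dock stop, on a grey housing 70 x 50 x 25 mm. Reads 0 to 0.25 rad at the start, leaning away from the tray (to dock +y); 1.0 is fully over, leaning to dock -y. It stays where it is left; pushing its tip takes about 1 N.
- lock_tip (a point): Centre of the lever's black ball tip (26 mm across), 80 mm from the hinge; about 92 mm above the bench at both ends of its swing. The hinge lies at x 20, y 205, z 22 mm in the dock's axes, its axis along dock x: the tip moves from 38 mm on the +y side of the hinge to 38 mm on its -y side.
- reagent: A bystander: the amber bottle, to be left alone. Origin: centre of its underside.
- jar: A bystander: the jar, to be left alone. Origin: centre of its underside.
- beaker: A bystander: the beaker, to be left alone. Origin: centre of its underside.
- mug: A bystander: the mug, to be left alone. Origin: centre of its underside.

How it is judged (in metres and radians):
On the way, in this order (a step that is already met when the one before it is completed fails the run):
1. the tip box stands upright on the mat, let go (horizontal distance between tipbox_c and mat below 0.035 m and angle between tipbox_c's own z axis and vertical below 0.1 rad and height (world z) of tipbox_c below 0.03 m and contact force between the fingers and tipbox below 0.1 N and linear speed of tipbox below 0.03 m/s), for 0.2 s.
2. the tray is swung out against the loading stop (angle between the x axis of tray and the y axis of dock, either way round below 0.07 rad and y of tray_corner in the frame of dock below -0.1 m and angular speed of tray below 0.1 rad/s), for 0.2 s.
3. every board lies squarely on the pile in the swung-out tray, let go (all of step 2 and horizontal distance between each of board1_c, board2_c, board3_c and tray_mid below 0.015 m and angle between the x axis of each of board1_c, board2_c, board3_c and the x axis of tray, either way round below 0.17 rad and angle between each of board1_c, board2_c, board3_c's own z axis and vertical below 0.1 rad and height (world z) of each of board1_c, board2_c, board3_c above 0.045 m and contact force between the fingers and board1 below 0.1 N and linear speed of each of board1, board2, board3 below 0.03 m/s and contact force between the fingers and board2 below 0.1 N and contact force between the fingers and board3 below 0.1 N), for 0.3 s.
4. the tray is back home against the dock stop with its pile (horizontal distance between each of board1_c, board2_c, board3_c and tray_mid below 0.02 m and angle between the x axis of each of board1_c, board2_c, board3_c and the x axis of tray, either way round below 0.17 rad and angle between each of board1_c, board2_c, board3_c's own z axis and vertical below 0.1 rad and height (world z) of each of board1_c, board2_c, board3_c above 0.045 m and contact force between the fingers and board1 below 0.1 N and linear speed of each of board1, board2, board3 below 0.03 m/s and contact force between the fingers and board2 below 0.1 N and contact force between the fingers and board3 below 0.1 N and angle between the x axis of tray and the x axis of dock, either way round below 0.06 rad and x of tray_corner in the frame of dock above 0.1 m and angular speed of tray below 0.1 rad/s), for 0.2 s.
5. the lock lever is thrown over (value of joint lock above 0.85 rad), for 0.1 s.
At the end, for the whole second after the job is handed in: Tray within 0.06 rad of docked; every board present flat on the pile, within 20 mm of its centre and 10 degrees of its direction, at rest and let go; lock lever beyond 0.85 rad; tip box upright on the bench within 35 mm of the mat's middle (all of step 1 and all of step 4 and value of joint lock above 0.85 rad); the robot touches nothing.
It fails at once if a board is dropped on the pile from more than about 10 mm ((horizontal distance between board1_c and tray_mid below 0.08 m and contact force between the fingers and board1 below 0.02 N and linear speed of board1 above 0.45 m/s) or (horizontal distance between board2_c and tray_mid below 0.08 m and contact force between the fingers and board2 below 0.02 N and linear speed of board2 above 0.45 m/s) or (horizontal distance between board3_c and tray_mid below 0.08 m and contact force between the fingers and board3 below 0.02 N and linear speed of board3 above 0.45 m/s)).
It fails at once if a bottle, jar, beaker or mug is knocked over or pushed away by more than 40 mm (distance of any of reagent, jar, beaker, mug from where it was at the start of the episode above 0.04 m or angle between any of reagent, jar, beaker, mug's own z axis and vertical above 0.5 rad).
Of board1, board2, board3 only 2 to 3 are there at a start; the rules pass over those that are not, and their reading is None.
At some moment in a run one of tipbox may be knocked a few centimetres aside while the robot is not near it.
It also fails if it takes over 210 s, if anything falls off the work surface, if the arm or the gripper's body presses on something with over 40 N, if the wrist force passes 120 N, or if a joint passes its speed limit or range.

## Working session

There is one attempt and no reset: what is moved stays moved. The work goes in short steps, Python scripts to look and compute and a shell command to move; the robot and the scene stay as the last step left them, time stands still between calls to the robot, and variables do not carry over. Pictures are saved under pics/ and viewed, and the job is handed in when it is done.

```bash
ls; mkdir -p pics; python3 - <<'E'
from cell import arm
import cv2,numpy as np
s=arm.read_state();print(s)
for n in("side","top"):
    cv2.imwrite(f"pics/{n}0.png",arm.camera(n)); c=arm.camera_info(n);print(n,c)
E
```

```text
pics
{'clock': 0.0, 'joint_pos': array([ 6.80829899e+01,  1.77030839e+01,  9.36892327e+01, -9.95693145e-04,
        6.87377040e+01, -3.99299632e+00]), 'qvel': array([ 0.01863719,  0.01065709, -0.0926119 ,  0.07848913,  0.07425826,
        0.08656091]), 'joint_efforts': array([ 4.59922994e-04, -4.15257168e+01, -2.76660562e+01, -5.43405270e-05,
        1.03346980e-02, -4.27106670e-06]), 'eef_pos': array([0.19206647, 0.59389677, 0.23006491]), 'tcp_rot': array([-1.79870230e+02, -8.12906927e-03,  1.62076339e+02]), 'force': array([ 0.08945292,  0.05482517, -0.6400261 ]), 'moment': array([-0.00927385,  0.02256072, -0.03009482]), 'grip_width': 0.08547809848691322}
side {'fx': 605.8586405996019, 'fy': 605.8586405996019, 'cx': 317.13430797729063, 'cy': 242.53515428103992, 'extrinsics': array([[ 0.93502843, -0.35452686,  0.00570413, -0.51953962],
       [-0.19269881, -0.52159611, -0.8311466 ,  0.19023245],
       [ 0.29763905,  0.77604652, -0.5560241 ,  1.41778206],
       [ 0.        ,  0.        ,  0.        ,  1.        ]])}
top {'fx': 493.7831729750011, 'fy': 493.7831729750011, 'cx': 325.8193551427959, 'cy': 234.84537597708245, 'extrinsics': array([[-0.01368448, -0.99977015,  0.01650375, -0.00575703],
       [-0.9977754 ,  0.01257645, -0.06546815,  0.54224897],
       [ 0.06524554, -0.01736294, -0.99771817,  1.46653449],
       [ 0.        ,  0.        ,  0.        ,  1.        ]])}
```

View pics/top0.png

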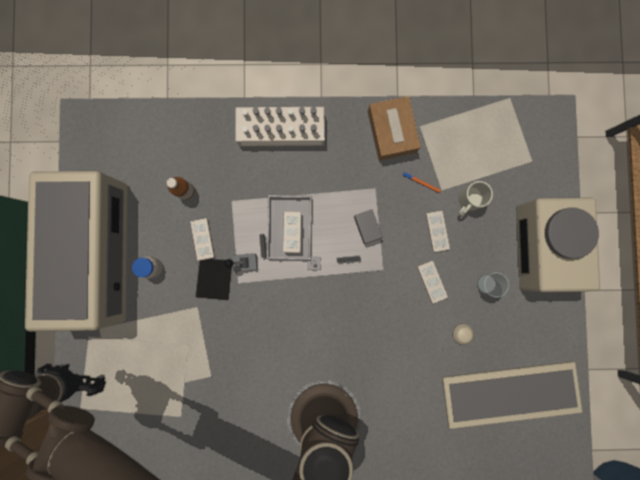

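View pics/side0.png

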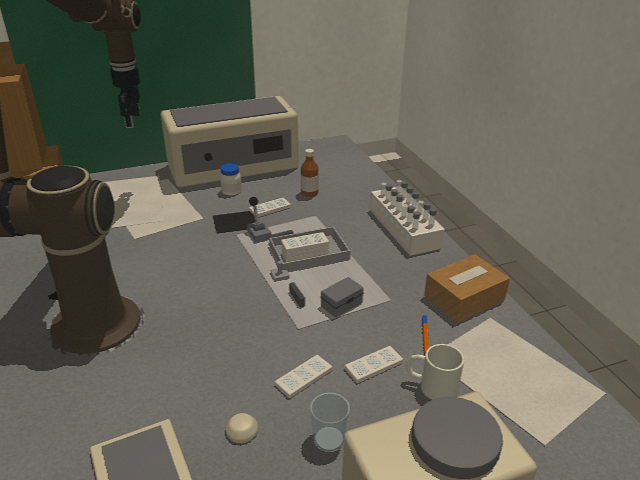

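```bash
python3 - <<'E'
import cv2
t=cv2.imread('pics/top0.png');s=cv2.imread('pics/side0.png')
cv2.imwrite('pics/t1.png',cv2.resize(t[180:320,180:390],None,fx=3.8,fy=3.8,interpolation=cv2.INTER_CUBIC))
cv2.imwrite('pics/t2.png',cv2.resize(t[170:320,390:520],None,fx=4,fy=4,interpolation=cv2.INTER_CUBIC))
cv2.imwrite('pics/s1.png',cv2.resize(s[180:330,210:400],None,fx=4,fy=4,interpolation=cv2.INTER_CUBIC))
E
```

```text
(no output)
```

View pics/t1.png

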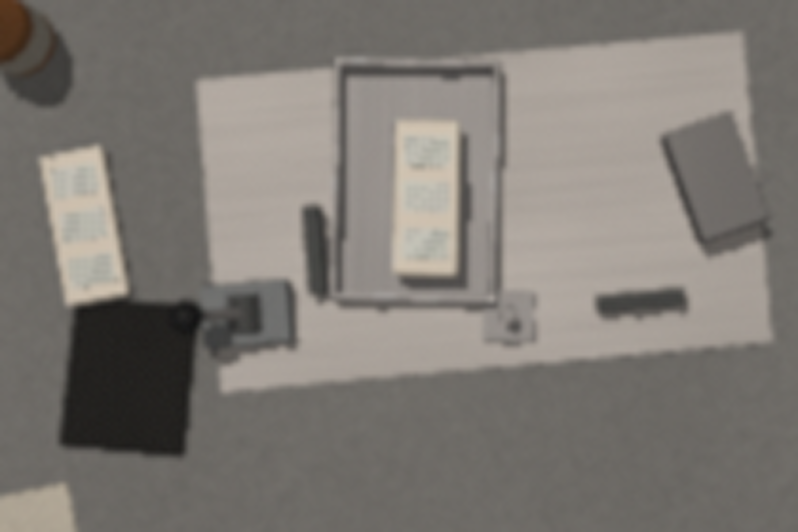

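View pics/t2.png

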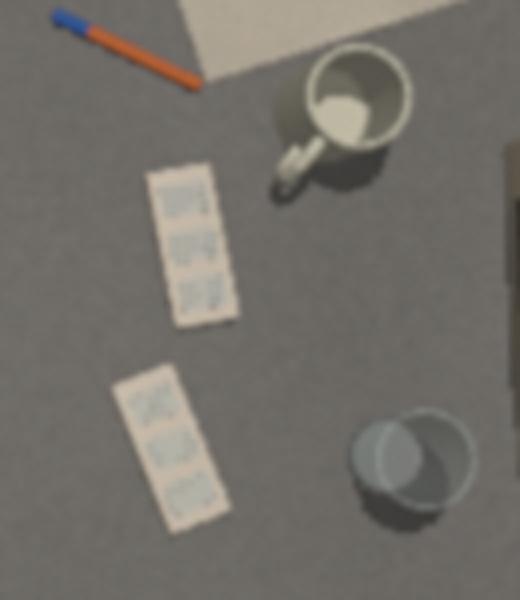

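View pics/s1.png

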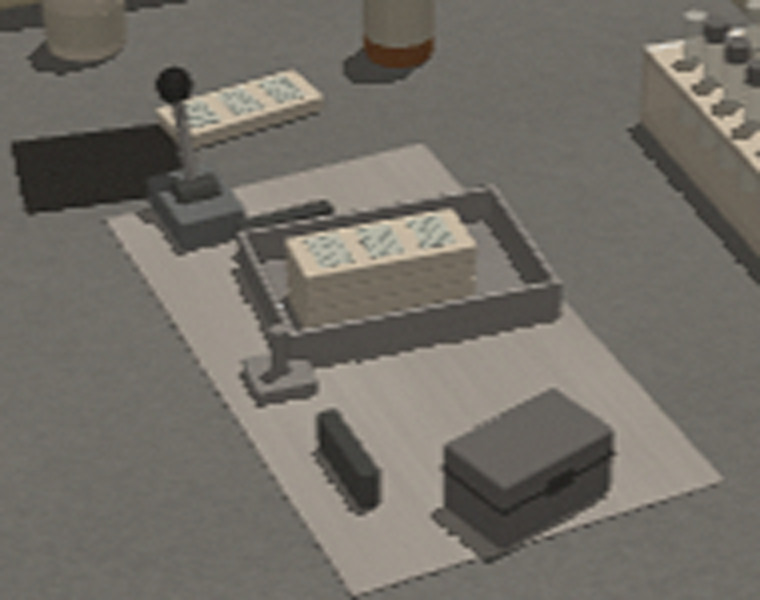

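```bash
cat > h.py <<'E'
import cv2,numpy as np
from cell import arm
def ray(n,u,v):
    c=arm.camera_info(n);E=c['extrinsics'];R=E[:3,:3];t=E[:3,3]
    d=R.T@np.array([(u-c['cx'])/c['fx'],(v-c['cy'])/c['fy'],1]);o=-R.T@t
    return o,d
def pl(n,p,z):
    o,d=ray(n,*p);return (o+d*(z-o[2])/d[2])[:2]
def proj(n,P):
    c=arm.camera_info(n);E=c['extrinsics'];q=E[:3,:3]@np.array(P)+E[:3,3]
    return np.array([q[0]/q[2]*c['fx']+c['cx'],q[1]/q[2]*c['fy']+c['cy']])
def tri(p,q):
    o1,d1=ray('top',*p);o2,d2=ray('side',*q)
    A=np.c_[d1,-d2];x=np.linalg.lstsq(A,o2-o1,rcond=None)[0]
    a=o1+d1*x[0];b=o2+d2*x[1];return (a+b)/2,np.linalg.norm(a-b)
def rects(img,mask,roi,amin=60):
    x0,y0,x1,y1=roi;m=np.zeros_like(mask);m[y0:y1,x0:x1]=mask[y0:y1,x0:x1]
    cs=cv2.findContours(m,cv2.RETR_EXTERNAL,cv2.CHAIN_APPROX_NONE)[0]
    return [(cv2.minAreaRect(c),cv2.contourArea(c)) for c in cs if cv2.contourArea(c)>amin]
def world(rect,z,n='top'):
    b=cv2.boxPoints(rect);w=np.array([pl(n,p,z) for p in b]);c=w.mean(0)
    e1=w[1]-w[0];e2=w[2]-w[1];L=e1 if np.hypot(*e1)>np.hypot(*e2) else e2
    yaw=np.degrees(np.arctan2(L[1],L[0]));yaw=(yaw+90)%180-90
    return c.round(4),round(float(yaw),1),sorted([round(float(np.hypot(*e)),4) for e in(e1,e2)])
def white(im):
    hsv=cv2.cvtColor(im,cv2.COLOR_BGR2HSV);m=(hsv[...,2]>165).astype(np.uint8)*255
    return cv2.morphologyEx(m,cv2.MORPH_CLOSE,np.ones((5,5)))
def dark(im,lo,hi):
    g=cv2.cvtColor(im,cv2.COLOR_BGR2GRAY);return ((g>=lo)&(g<=hi)).astype(np.uint8)*255
E
python3 - <<'E'
from h import *
t=cv2.imread('pics/top0.png');g=cv2.cvtColor(t,cv2.COLOR_BGR2GRAY)
for p in[(369,228),(213,279),(262,247),(348,260),(313,265),(202,239),(340,230),(340,300),(270,246)]:print(p,t[p[1],p[0]])
hsv=cv2.cvtColor(t,cv2.COLOR_BGR2HSV)
w=white(t)
for nm,roi in(('L',(180,210,220,265)),('pile',(275,205,310,260)),('R',(420,200,455,310))):
    for r,a in rects(t,w,roi):print(nm,a,r,world(r,.014 if nm!='pile' else .07))
print('mat',[(world(r,.001),a) for r,a in rects(t,dark(t,0,55),(190,262,228,305))])
print('dstop',[(world(r,.028),a,r) for r,a in rects(t,dark(t,0,85),(255,228,267,265),30)])
print('lstop',[(world(r,.028),a,r) for r,a in rects(t,dark(t,0,85),(330,250,370,270),30)])
print('tip',[(world(r,.05),a,r) for r,a in rects(t,dark(t,0,125),(345,205,385,250))])
E
```

```text
(369, 228) [104 108 112]
(213, 279) [30 33 34]
(262, 247) [68 71 71]
(348, 260) [67 69 70]
(313, 265) [114 118 123]
(202, 239) [172 183 184]
(340, 230) [155 163 170]
(340, 300) [101 106 109]
(270, 246) [120 123 128]
L 574.0 ((201.38661193847656, 238.68768310546875), (39.07635498046875, 16.023855209350586), 79.50852966308594) (array([0.5357, 0.3605]), 10.5, [0.0479, 0.1178])
pile 621.5 ((291.2850646972656, 231.0224151611328), (16.50754737854004, 40.41207504272461), 1.6365771293640137) (array([0.5512, 0.088 ]), -2.1, [0.0479, 0.1174])
R 557.0 ((432.2928771972656, 281.4970397949219), (39.10844421386719, 15.61074161529541), 67.61986541748047) (array([ 0.3979, -0.3311]), 21.0, [0.0474, 0.1167])
R 551.5 ((437.6346435546875, 230.67308044433594), (38.830989837646484, 15.493173599243164), 78.69007110595703) (array([ 0.5509, -0.3516]), 9.7, [0.0473, 0.1176])
mat [((array([0.41  , 0.3329]), -0.0, [0.0932, 0.111]), 1034.5)]
dstop [((array([0.5106, 0.1744]), 4.4, [0.0133, 0.0663]), 72.0, ((263.082763671875, 245.9931182861328), (22.256189346313477, 4.484456539154053), 85.2363510131836))]
lstop [((array([ 0.4677, -0.0793]), -85.6, [0.0127, 0.0635]), 70.5, ((348.52459716796875, 259.2705078125), (4.2551798820495605, 21.27589988708496), 84.80557250976562))]
tip [((array([ 0.5618, -0.14  ]), -1.2, [0.0888, 0.1302]), 842.5, ((369.0, 227.0), (44.0, 30.0), 90.0))]
```

```bash
python3 - <<'E'
from h import *
f=lambda p:(180+p[0]/3.8,180+p[1]/3.8); g=lambda p:(210+p[0]/4,180+p[1]/4)
for a,b in(((395,120),(450,209)),((460,122),(475,243)),((458,277),(298,272)),((392,272),(287,238))):
    print('pile',tri(f(a),g(b)))
w=np.array([pl('top',f(p),.05) for p in((664,137),(731,113),(768,218),(705,240))]);print(w,w.mean(0),np.degrees(np.arctan2(*(w[0]-w[3])[::-1])),np.degrees(np.arctan2(*(w[1]-w[2])[::-1])))
w=np.array([pl('side',g(p),.05) for p in((445,452),(557,390),(613,435),(505,493))]);print('side',w,w.mean(0))
t=cv2.imread('pics/top0.png')
print('mat',[(world(r,.001),a) for r,a in rects(t,dark(t,0,55),(190,250,228,305))])
print('tip ball', tri(f((187,316)),g((175,85))))
print('pin top',tri(f((514,322)),g((278,333))))
print('corner tray +x+y', tri(f((338,62)),g((490,187))), 'free? ', )
print(arm.camera_info('top')['extrinsics'][:3,:3].T@-arm.camera_info('top')['extrinsics'][:3,3])
E
```

```text
pile (array([0.61121202, 0.1095594 , 0.05209884]), np.float64(0.002505238809874163))
pile (array([0.60899393, 0.05902944, 0.05617086]), np.float64(0.003328292509897477))
pile (array([0.48779219, 0.06217515, 0.05963291]), np.float64(0.0002821123294095928))
pile (array([0.49437741, 0.11252867, 0.0533059 ]), np.float64(0.00421019404436281))
[[ 0.59451741 -0.09842522]
 [ 0.61264189 -0.15091324]
 [ 0.53048573 -0.17801239]
 [ 0.51404877 -0.12879082]] [ 0.56292345 -0.13903542] 20.674471081629868 18.25510341209235
side [[ 0.51466695 -0.13482303]
 [ 0.60116215 -0.10189549]
 [ 0.61497967 -0.154652  ]
 [ 0.53363421 -0.18247017]] [ 0.56611075 -0.14346017]
mat [((array([0.4157, 0.3288]), -4.2, [0.0945, 0.1174]), 1091.0)]
tip ball (array([0.46186515, 0.26211456, 0.0970457 ]), np.float64(0.0034044272551869733))
pin top (array([0.45618412, 0.0187728 , 0.04773478]), np.float64(0.007228676962381745))
corner tray +x+y (array([0.65970751, 0.15530302, 0.03214514]), np.float64(0.0022327050909694197)) free? 
[0.44527906 0.01288807 1.49878316]
```

```bash
cat > go.py <<'E'
import sys,numpy as np
from cell import arm
# usage: go.py x y z yaw  -> tool-axes displacement (cm) w/o spin, spin rad ; and after-spin version
def d(x,y,z,yaw=None):
    s=arm.read_state();p=s['eef_pos'];w=np.radians(s['tcp_rot'][2])
    e=np.array([x,y,z])-p
    f=lambda w:np.round(100*np.array([e[0]*np.cos(w)+e[1]*np.sin(w),e[0]*np.sin(w)-e[1]*np.cos(w),-e[2]]),2)
    print('t',round(s['clock'],2),'pos',p.round(4),'rpy',s['tcp_rot'].round(2),'F',s['force'].round(1),'w',round(s['grip_width'],4),'j',s['joint_pos'].round(0))
    print('shift first (cm)',f(w))
    if yaw is not None:
        dy=(yaw-np.degrees(w)+180)%360-180
        print('spin',round(-np.radians(dy),3),'| shift after spin',f(np.radians(yaw)))
if __name__=='__main__': d(*map(float,sys.argv[1:]))
E
python3 go.py .564 -.141 .15 199.5
```

```text
t 0.1 pos [0.1921 0.594  0.2301] rpy [-1.7988e+02 -1.0000e-02  1.6208e+02] F [ 0.   0.4 -0.9] w 0.0855 j [68. 18. 94. -0. 69. -4.]
shift first (cm) [-58.   -58.48   8.01]
spin -0.653 | shift after spin [-10.52 -81.69   8.01]
```

```bash
python3 -m handwheel '[{"claw":-1,"delta_pos":[-2.9,-2.92,0],"spin":0},{"claw":-1,"delta_pos":[-2.9,-2.92,0],"spin":0},{"claw":-1,"delta_pos":[-2.9,-2.92,0],"spin":0},{"claw":-1,"delta_pos":[-2.9,-2.92,0],"spin":0},{"claw":-1,"delta_pos":[-2.9,-2.92,0],"spin":0},{"claw":-1,"delta_pos":[-2.9,-2.92,0],"spin":0},{"claw":-1,"delta_pos":[-2.9,-2.92,0],"spin":0},{"claw":-1,"delta_pos":[-2.9,-2.92,0],"spin":0},{"claw":-1,"delta_pos":[-2.9,-2.92,0],"spin":0},{"claw":-1,"delta_pos":[-2.9,-2.92,0],"spin":0}]' 40
python3 -m handwheel '[{"claw":-1,"delta_pos":[-2.9,-2.92,0.8],"spin":0},{"claw":-1,"delta_pos":[-2.9,-2.92,0.8],"spin":0},{"claw":-1,"delta_pos":[-2.9,-2.92,0.8],"spin":0},{"claw":-1,"delta_pos":[-2.9,-2.92,0.8],"spin":0},{"claw":-1,"delta_pos":[-2.9,-2.92,0.8],"spin":-0.1},{"claw":-1,"delta_pos":[-2.9,-2.92,0.8],"spin":0},{"claw":-1,"delta_pos":[-2.9,-2.92,0.8],"spin":0},{"claw":-1,"delta_pos":[-2.9,-2.92,0.8],"spin":0},{"claw":-1,"delta_pos":[-2.9,-2.92,0.8],"spin":0},{"claw":-1,"delta_pos":[-2.9,-2.92,0.8],"spin":0}]'
python3 go.py .564 -.141 .15 199.5
```

```text
clock: 1.35
eef_pos: [0.3785, 0.2262, 0.231]
tcp_rot: [-180.0, -0.0, 162.1]
force: [0.9, 0.6, 0.4]
grip_width: 0.0852
clock: 2.6
eef_pos: [0.5825, -0.1303, 0.1504]
tcp_rot: [180.0, -0.1, 167.8]
force: [-0.2, -0.1, -0.5]
grip_width: 0.0854
t 2.6 pos [ 0.5825 -0.1303  0.1504] rpy [ 1.7999e+02 -6.0000e-02  1.6780e+02] F [-0.2 -0.1 -0.5] w 0.0854 j [-17.  20. 101.   0.  59. -95.]
shift first (cm) [ 1.59 -1.43  0.04]
spin -0.553 | shift after spin [ 2.1  -0.39  0.04]
```

```bash
python3 -m handwheel '[{"claw":-1,"delta_pos":[0,0,0],"spin":-0.11},{"claw":-1,"delta_pos":[0,0,0],"spin":-0.11},{"claw":-1,"delta_pos":[0,0,0],"spin":-0.11},{"claw":-1,"delta_pos":[0,0,0],"spin":-0.11},{"claw":-1,"delta_pos":[0,0,0],"spin":-0.113},{"claw":-1,"delta_pos":[2.1,-0.39,0],"spin":0},{"claw":-1,"delta_pos":[0,0,1],"spin":0},{"claw":-1,"delta_pos":[0,0,1],"spin":0},{"claw":-1,"delta_pos":[0,0,1],"spin":0},{"claw":-1,"delta_pos":[0,0,1],"spin":0}]'
python3 go.py .564 -.141 .015 199.5
python3 -c "
from h import *
cv2.imwrite('pics/s2.png',arm.camera('side')[150:400,180:480])"
```

```text
clock: 3.85
eef_pos: [0.5639, -0.1396, 0.1102]
tcp_rot: [180.0, -0.0, -160.5]
force: [-0.8, 0.3, -0.7]
grip_width: 0.0853
t 3.85 pos [ 0.5639 -0.1396  0.1102] rpy [ 1.7998e+02 -2.0000e-02 -1.6049e+02] F [-0.8  0.3 -0.7] w 0.0853 j [ -18.   21.  105.    0.   54. -128.]
shift first (cm) [ 0.04 -0.13  9.52]
spin 0.0 | shift after spin [ 0.04 -0.13  9.52]
```

View pics/s2.png

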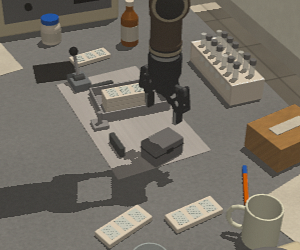

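```bash
python3 -m handwheel '[{"claw":-1,"delta_pos":[0,-0.1,1.6],"spin":0},{"claw":-1,"delta_pos":[0,0,1.6],"spin":0},{"claw":-1,"delta_pos":[0,0,1.6],"spin":0},{"claw":-1,"delta_pos":[0,0,1.6],"spin":0},{"claw":-1,"delta_pos":[0,0,1.6],"spin":0},{"claw":-1,"delta_pos":[0,0,1.5],"spin":0},{"claw":-1,"delta_pos":[0,0,0],"spin":0},{"claw":0.5,"delta_pos":[0,0,0],"spin":0},{"claw":0.8,"delta_pos":[0,0,0],"spin":0},{"claw":1,"delta_pos":[0,0,0],"spin":0}]' 30
python3 -m handwheel '[{"claw":1,"delta_pos":[0,0,0],"spin":0},{"claw":1,"delta_pos":[0,0,0],"spin":0},{"claw":1,"delta_pos":[0,0,0],"spin":0},{"claw":1,"delta_pos":[0,0,-1],"spin":0},{"claw":1,"delta_pos":[0,0,-2],"spin":0},{"claw":1,"delta_pos":[0,0,-3],"spin":0},{"claw":1,"delta_pos":[0,0,-3],"spin":0},{"claw":1,"delta_pos":[0,0,-3],"spin":0},{"claw":1,"delta_pos":[0,0,-3],"spin":0},{"claw":1,"delta_pos":[0,0,-1],"spin":0}]'
python3 go.py .402 .338 .18 175
```

```text
clock: 5.15
eef_pos: [0.565, -0.141, 0.0172]
tcp_rot: [-179.9, 0.1, -160.5]
force: [0.7, 0.4, 1.8]
grip_width: 0.0555
clock: 6.4
eef_pos: [0.5656, -0.1415, 0.1794]
tcp_rot: [-179.8, 0.2, -160.5]
force: [-0.2, -0.2, -2.8]
grip_width: 0.0557
t 6.4 pos [ 0.5656 -0.1415  0.1794] rpy [-179.81    0.23 -160.51] F [-0.2 -0.2 -2.8] w 0.0557 j [ -18.   16.  102.   -0.   62. -128.]
shift first (cm) [-0.58 50.66 -0.06]
spin 0.428 | shift after spin [20.48 46.34 -0.06]
```

```bash
python3 -m handwheel '[{"claw":1,"delta_pos":[-0.1,3,0],"spin":0},{"claw":1,"delta_pos":[-0.06,5,0],"spin":0},{"claw":1,"delta_pos":[-0.06,5.5,0],"spin":0},{"claw":1,"delta_pos":[-0.06,5.5,0],"spin":0},{"claw":1,"delta_pos":[-0.06,5.5,0],"spin":0},{"claw":1,"delta_pos":[-0.06,5.5,0],"spin":0},{"claw":1,"delta_pos":[-0.06,5.5,0],"spin":0},{"claw":1,"delta_pos":[-0.06,5.5,0],"spin":0},{"claw":1,"delta_pos":[-0.06,5.5,0],"spin":0},{"claw":1,"delta_pos":[-0.06,4.1,0],"spin":0}]'
python3 go.py .402 .338 .05 175
```

```text
clock: 7.65
eef_pos: [0.3997, 0.3397, 0.1757]
tcp_rot: [-180.0, -0.1, -160.4]
force: [0.1, 0.8, -3.0]
grip_width: 0.0554
t 7.65 pos [0.3997 0.3397 0.1757] rpy [-1.7999e+02 -6.0000e-02 -1.6043e+02] F [ 0.1  0.8 -3. ] w 0.0554 j [ 36.  10. 110.   0.  60. -74.]
shift first (cm) [-0.15 -0.24 12.57]
spin 0.429 | shift after spin [-0.24 -0.15 12.57]
```

```bash
python3 -m handwheel '[{"claw":1,"delta_pos":[0,0,0],"spin":0.107},{"claw":1,"delta_pos":[0,0,0],"spin":0.107},{"claw":1,"delta_pos":[0,0,0],"spin":0.107},{"claw":1,"delta_pos":[0,0,0],"spin":0.107},{"claw":1,"delta_pos":[0,0,0],"spin":0},{"claw":1,"delta_pos":[0,0,2.5],"spin":0},{"claw":1,"delta_pos":[0,0,2.5],"spin":0},{"claw":1,"delta_pos":[0,0,2.5],"spin":0},{"claw":1,"delta_pos":[0,0,2],"spin":0},{"claw":1,"delta_pos":[0,0,1],"spin":0}]'
python3 go.py .402 .338 .018 175
```

```text
clock: 8.9
eef_pos: [0.4004, 0.3374, 0.0698]
tcp_rot: [-179.9, -0.1, 175.0]
force: [0.4, -0.3, -2.3]
grip_width: 0.0557
t 8.9 pos [0.4004 0.3374 0.0698] rpy [-1.7989e+02 -1.2000e-01  1.7505e+02] F [ 0.4 -0.3 -2.3] w 0.0557 j [ 35.  19. 113.  -0.  48. -50.]
shift first (cm) [-0.16  0.07  5.18]
spin 0.001 | shift after spin [-0.16  0.07  5.18]
```

```bash
python3 -m handwheel '[{"claw":1,"delta_pos":[0,0,1.5],"spin":0},{"claw":1,"delta_pos":[0,0,1.5],"spin":0},{"claw":1,"delta_pos":[0,0,1.2],"spin":0},{"claw":1,"delta_pos":[0,0,0.4],"spin":0},{"claw":1,"delta_pos":[0,0,0.2],"spin":0},{"claw":1,"delta_pos":[0,0,0.15],"spin":0},{"claw":1,"delta_pos":[0,0,0.1],"spin":0},{"claw":1,"delta_pos":[0,0,0],"spin":0},{"claw":1,"delta_pos":[0,0,0],"spin":0},{"claw":1,"delta_pos":[0,0,0],"spin":0}]'
```

```text
clock: 10.15
eef_pos: [0.4015, 0.3383, 0.0209]
tcp_rot: [180.0, 0.0, 175.0]
force: [-0.3, 0.1, -2.3]
grip_width: 0.0557
```

```bash
python3 -m handwheel '[{"claw":1,"delta_pos":[0,0,0.1],"spin":0},{"claw":1,"delta_pos":[0,0,0.1],"spin":0},{"claw":1,"delta_pos":[0,0,0.1],"spin":0},{"claw":1,"delta_pos":[0,0,0],"spin":0},{"claw":0.3,"delta_pos":[0,0,0],"spin":0},{"claw":-0.2,"delta_pos":[0,0,0],"spin":0},{"claw":-0.6,"delta_pos":[0,0,0],"spin":0},{"claw":-1,"delta_pos":[0,0,0],"spin":0},{"claw":-1,"delta_pos":[0,0,0],"spin":0},{"claw":-1,"delta_pos":[0,0,0],"spin":0}]'
python3 -m handwheel '[{"claw":-1,"delta_pos":[0,0,0],"spin":0},{"claw":-1,"delta_pos":[0,0,-2],"spin":0},{"claw":-1,"delta_pos":[0,0,-3],"spin":0},{"claw":-1,"delta_pos":[0,0,-3],"spin":0},{"claw":-1,"delta_pos":[0,0,-3],"spin":0},{"claw":-1,"delta_pos":[0,0,-3],"spin":0},{"claw":1,"delta_pos":[-4,0,0],"spin":0},{"claw":1,"delta_pos":[-4,0,0],"spin":0},{"claw":1,"delta_pos":[-4,0,0],"spin":0},{"claw":1,"delta_pos":[-4,0,0],"spin":0}]'
python3 - <<'E'
from h import *
t=arm.camera('top');s=arm.camera('side')
cv2.imwrite('pics/t3.png',cv2.resize(t[180:320,180:390],None,fx=3.8,fy=3.8,interpolation=cv2.INTER_CUBIC))
cv2.imwrite('pics/s3.png',cv2.resize(s[150:330,200:400],None,fx=3.3,fy=3.3,interpolation=cv2.INTER_CUBIC))
E
```

```text
clock: 11.4
eef_pos: [0.4015, 0.3383, 0.0179]
tcp_rot: [180.0, 0.0, 175.0]
force: [-0.8, 0.8, -0.5]
grip_width: 0.0854
clock: 12.65
eef_pos: [0.5618, 0.324, 0.1576]
tcp_rot: [-180.0, -0.0, 175.0]
force: [0.2, -0.0, 0.4]
grip_width: 0.0121
```

View pics/t3.png

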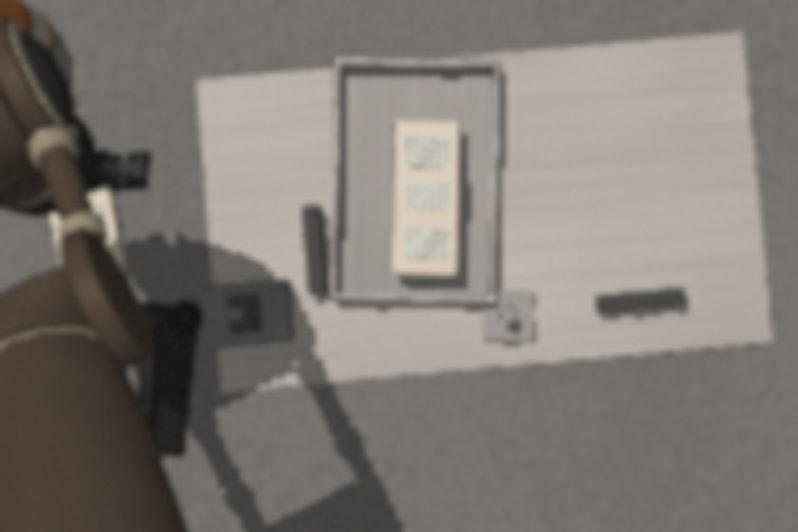

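View pics/s3.png

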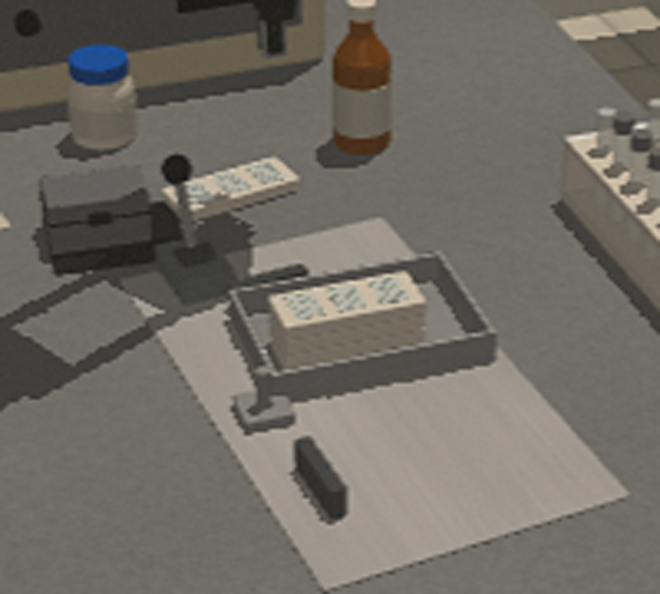

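```bash
python3 go.py .650 .182 .05 178
```

```text
t 12.75 pos [0.5649 0.3235 0.158 ] rpy [179.94   0.21 174.83] F [-0.6  0.6 -0.3] w 0.0002 j [ 26.  24.  93.  -0.  62. -59.]
shift first (cm) [ -9.75 -13.33  10.8 ]
spin -0.055 | shift after spin [ -9.   -13.85  10.8 ]
```

```bash
python3 -m handwheel '[{"claw":1,"delta_pos":[-1.95,-2.7,0],"spin":0},{"claw":1,"delta_pos":[-1.95,-2.7,0],"spin":0},{"claw":1,"delta_pos":[-1.95,-2.7,0],"spin":0},{"claw":1,"delta_pos":[-1.95,-2.7,0],"spin":0},{"claw":1,"delta_pos":[-1.95,-2.5,0],"spin":0},{"claw":1,"delta_pos":[0,0,3],"spin":-0.055},{"claw":1,"delta_pos":[0,0,3],"spin":0},{"claw":1,"delta_pos":[0,0,3],"spin":0},{"claw":1,"delta_pos":[0,0,3],"spin":0},{"claw":1,"delta_pos":[0,0,2.6],"spin":0}]'
python3 - <<'E'
from h import *
import go; go.d(.65,.18,.012,178)
t=arm.camera('top');s=arm.camera('side')
cv2.imwrite('pics/t4.png',cv2.resize(t[130:300,200:390],None,fx=3.4,fy=3.4,interpolation=cv2.INTER_CUBIC))
cv2.imwrite('pics/s4.png',cv2.resize(s[130:330,200:420],None,fx=3,fy=3,interpolation=cv2.INTER_CUBIC))
E
```

```text
clock: 14.0
eef_pos: [0.6446, 0.1834, 0.0103]
tcp_rot: [-180.0, -0.1, 178.1]
force: [0.5, 0.1, -0.8]
grip_width: -0.0
t 14.0 pos [0.6446 0.1834 0.0103] rpy [-1.7998e+02 -1.3000e-01  1.7813e+02] F [ 0.5  0.1 -0.8] w -0.0 j [ 12.  37.  93.   0.  50. -76.]
shift first (cm) [-0.55 -0.32 -0.17]
spin 0.002 | shift after spin [-0.55 -0.32 -0.17]
```

View pics/s4.png

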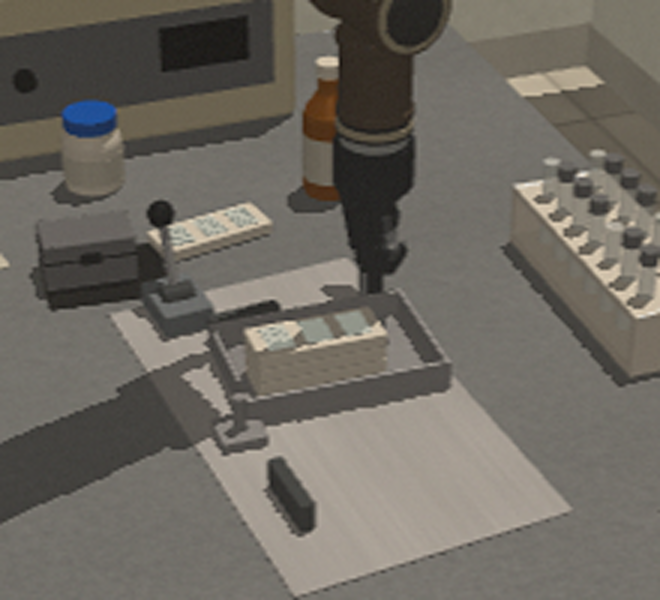

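View pics/t4.png

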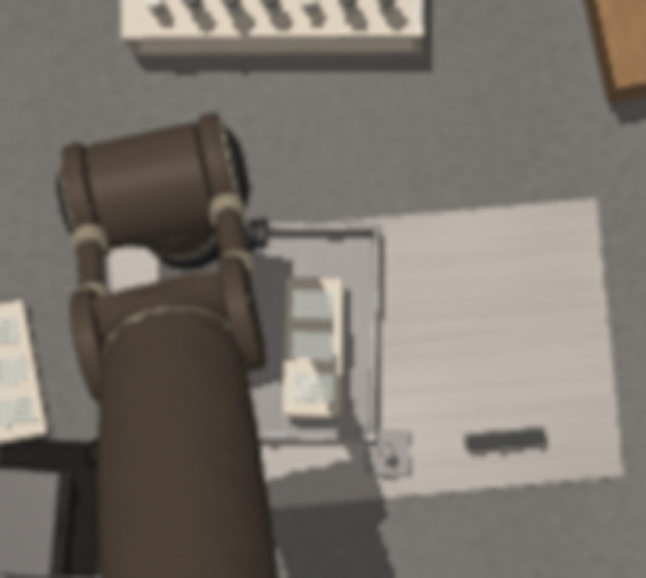

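```bash
python3 -m handwheel '[{"claw":1,"delta_pos":[0,-0.4,-0.2],"spin":0},{"claw":1,"delta_pos":[0,-0.4,0],"spin":0},{"claw":1,"delta_pos":[0,-0.3,0],"spin":0},{"claw":1,"delta_pos":[-0.38,-0.46,0],"spin":0.025},{"claw":1,"delta_pos":[-0.75,-0.93,0],"spin":0.05},{"claw":1,"delta_pos":[-0.75,-0.93,0],"spin":0.05},{"claw":1,"delta_pos":[-0.75,-0.93,0],"spin":0.05},{"claw":1,"delta_pos":[-0.75,-0.93,0],"spin":0.05},{"claw":1,"delta_pos":[-0.75,-0.93,0],"spin":0.05},{"claw":1,"delta_pos":[-0.75,-0.93,0],"spin":0.05}]'
cat > pol.py <<'E'
from h import *
def pol(O=(.4574,.0238),yaw0=180):
    s=arm.read_state();p=s['eef_pos'];ty=s['tcp_rot'][2]+180;ty=(ty+180)%360-180
    d=p[:2]-np.array(O);w=np.radians(ty);print('trayyaw(cmd)',round(ty,2),'p in tray axes',round(d[0]*np.cos(w)+d[1]*np.sin(w),4),round(-d[0]*np.sin(w)+d[1]*np.cos(w),4),'z',p[2].round(4),'F',s['force'].round(1))
pol()
E
python3 pol.py
```

```text
clock: 15.35
eef_pos: [0.6847, 0.1065, 0.0157]
tcp_rot: [179.8, 0.1, 159.3]
force: [-0.2, 5.3, 3.1]
grip_width: 0.0002
trayyaw(cmd) -20.66 p in tray axes 0.1835 0.1576 z 0.0157 F [-0.2  5.3  3.1]
```

```bash
python3 -m handwheel '[{"claw":1,"delta_pos":[-0.77,-0.93,0],"spin":0.05},{"claw":1,"delta_pos":[-0.77,-0.93,0],"spin":0.05},{"claw":1,"delta_pos":[-0.77,-0.93,0],"spin":0.05},{"claw":1,"delta_pos":[-0.77,-0.93,0],"spin":0.05},{"claw":1,"delta_pos":[-0.77,-0.93,0],"spin":0.05},{"claw":1,"delta_pos":[-0.77,-0.93,0],"spin":0.05},{"claw":1,"delta_pos":[-0.77,-0.93,0],"spin":0.05},{"claw":1,"delta_pos":[-0.77,-0.93,0],"spin":0.05},{"claw":1,"delta_pos":[-0.77,-0.93,0],"spin":0.05},{"claw":1,"delta_pos":[-0.77,-0.93,0],"spin":0.05}]'; python3 pol.py
python3 -c "
from h import *
cv2.imwrite('pics/s5.png',cv2.resize(arm.camera('side')[130:380,200:460],None,fx=2.3,fy=2.3))"
```

```text
clock: 16.6
eef_pos: [0.6977, -0.0137, 0.015]
tcp_rot: [179.8, 0.0, 130.7]
force: [1.5, 4.4, 2.0]
grip_width: -0.0002
trayyaw(cmd) -49.31 p in tray axes 0.1851 0.1578 z 0.015 F [1.5 4.4 2. ]
```

View pics/s5.png

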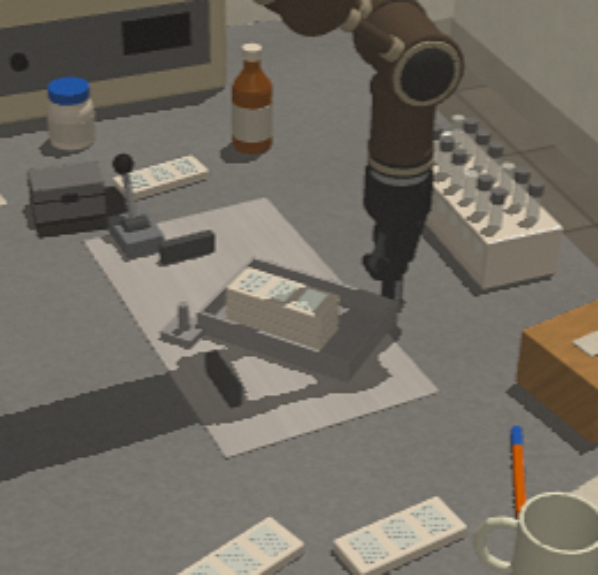

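```bash
python3 -m handwheel '[{"claw":1,"delta_pos":[-0.77,-0.92,0],"spin":0.05},{"claw":1,"delta_pos":[-0.77,-0.92,0],"spin":0.05},{"claw":1,"delta_pos":[-0.77,-0.92,0],"spin":0.05},{"claw":1,"delta_pos":[-0.77,-0.92,0],"spin":0.05},{"claw":1,"delta_pos":[-0.77,-0.92,0],"spin":0.05},{"claw":1,"delta_pos":[-0.77,-0.92,0],"spin":0.05},{"claw":1,"delta_pos":[-0.77,-0.92,0],"spin":0.05},{"claw":1,"delta_pos":[-0.77,-0.92,0],"spin":0.05},{"claw":1,"delta_pos":[-0.77,-0.92,0],"spin":0.05},{"claw":1,"delta_pos":[-0.77,-0.92,0],"spin":0.05}]'; python3 pol.py
```

```text
clock: 17.9
eef_pos: [0.6514, -0.1249, 0.0138]
tcp_rot: [180.0, 0.0, 102.0]
force: [3.5, 2.7, 1.5]
grip_width: 0.0001
trayyaw(cmd) -77.98 p in tray axes 0.1858 0.1588 z 0.0138 F [3.5 2.7 1.5]
```

```bash
python3 -m handwheel '[{"claw":1,"delta_pos":[-0.77,-0.93,0],"spin":0.05},{"claw":1,"delta_pos":[-0.77,-0.93,0],"spin":0.05},{"claw":1,"delta_pos":[-0.39,-0.47,0],"spin":0.025},{"claw":1,"delta_pos":[0,-0.3,0],"spin":0},{"claw":1,"delta_pos":[0,-0.3,0],"spin":0},{"claw":1,"delta_pos":[0,-0.1,0],"spin":0},{"claw":1,"delta_pos":[0,0,0],"spin":0},{"claw":1,"delta_pos":[0,0,0],"spin":0},{"claw":1,"delta_pos":[0,0,0],"spin":0},{"claw":1,"delta_pos":[0,0,0],"spin":0}]'; python3 pol.py;python3 -c "
from h import *
cv2.imwrite('pics/s6.png',cv2.resize(arm.camera('side')[130:380,200:460],None,fx=2.3,fy=2.3))
cv2.imwrite('pics/t6.png',cv2.resize(arm.camera('top')[160:320,180:460],None,fx=2.8,fy=2.8))"
```

```text
clock: 19.15
eef_pos: [0.6263, -0.1493, 0.014]
tcp_rot: [179.9, 0.2, 95.1]
force: [5.4, -3.1, -1.1]
grip_width: 0.0001
trayyaw(cmd) -84.89 p in tray axes 0.1875 0.1528 z 0.014 F [ 5.4 -3.1 -1.1]
```

View pics/s6.png

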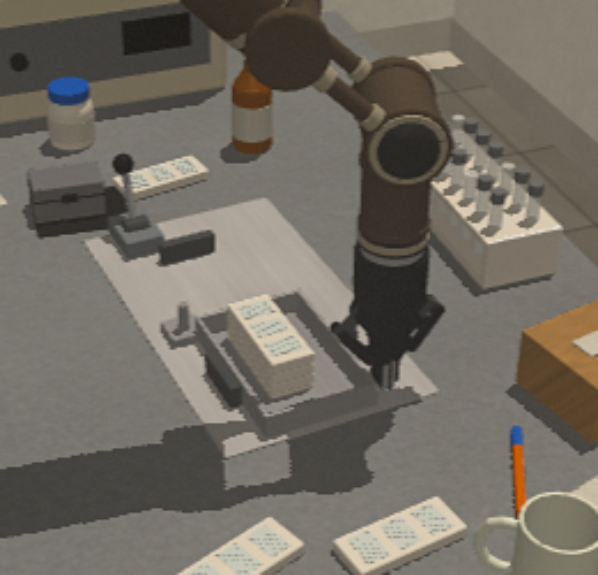

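View pics/t6.png

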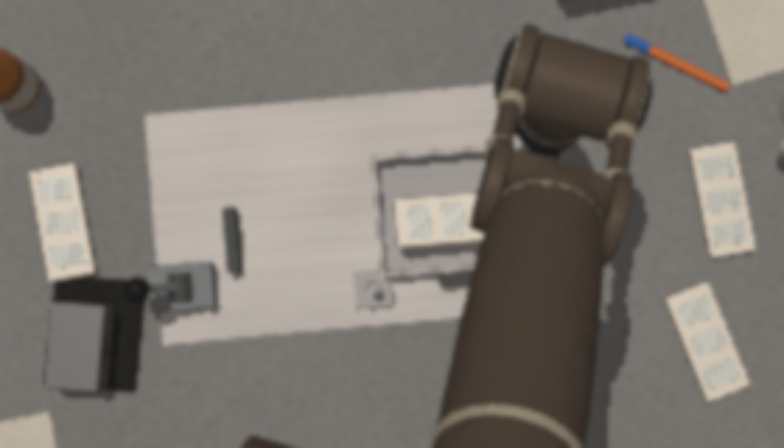

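```bash
python3 -m handwheel '[{"claw":1,"delta_pos":[0,-0.2,0],"spin":0},{"claw":1,"delta_pos":[0,-0.2,0],"spin":0},{"claw":1,"delta_pos":[0,-0.2,0],"spin":0},{"claw":1,"delta_pos":[0,0,0],"spin":0},{"claw":1,"delta_pos":[0,0,0],"spin":0},{"claw":1,"delta_pos":[0,0,0],"spin":0},{"claw":1,"delta_pos":[0,0,0],"spin":0},{"claw":1,"delta_pos":[0,0,0],"spin":0},{"claw":1,"delta_pos":[0,0,0],"spin":0},{"claw":1,"delta_pos":[0,0,0],"spin":0}]'; python3 pol.py
```

```text
clock: 20.5
eef_pos: [0.6261, -0.1495, 0.0151]
tcp_rot: [179.1, 0.3, 95.0]
force: [15.2, -0.6, -7.8]
grip_width: -0.0002
trayyaw(cmd) -84.96 p in tray axes 0.1874 0.1529 z 0.0151 F [15.2 -0.6 -7.8]
```

```bash
python3 -m handwheel '[{"claw":1,"delta_pos":[0,1,0],"spin":0},{"claw":1,"delta_pos":[0,1,-2],"spin":0},{"claw":1,"delta_pos":[0,0,-3],"spin":0},{"claw":1,"delta_pos":[0,0,-4],"spin":0},{"claw":1,"delta_pos":[0,0,-4],"spin":0},{"claw":1,"delta_pos":[0,0,-2],"spin":0},{"claw":1,"delta_pos":[-4,0,0],"spin":-0.15},{"claw":1,"delta_pos":[-4,0,0],"spin":-0.15},{"claw":1,"delta_pos":[-4,0,0],"spin":-0.15},{"claw":1,"delta_pos":[-4,0,0],"spin":-0.15}]'
python3 - <<'E'
from h import *
t=cv2.imread('pics/top0.png')
for p in((285,190),(278,190),(300,160),(320,140)):
    q=(390+p[0]/4,170+p[1]/4);print('handle',pl('top',q,.02),pl('top',q,.08))
for p in((310,60),(360,95),(410,140)): print('mug rim',pl('top',(390+p[0]/4,170+p[1]/4),.09))
for p in((350,455),(385,455)): print('beaker',pl('top',(390+p[0]/4,170+p[1]/4),.0))
for p in((375,460),(427,460)): print('beaker rim',pl('top',(390+p[0]/4,170+p[1]/4),.09))
import go; go.d(.398,-.331,.12,201)
t=arm.camera('top');s=arm.camera('side')
cv2.imwrite('pics/t7f.png',t);cv2.imwrite('pics/s7f.png',s)
cv2.imwrite('pics/t7.png',cv2.resize(t[190:310,260:400],None,fx=5,fy=5,interpolation=cv2.INTER_CUBIC))
cv2.imwrite('pics/s7.png',s)
E
```

```text
clock: 21.75
eef_pos: [0.6859, -0.2974, 0.1617]
tcp_rot: [-179.8, -0.3, 129.7]
force: [0.7, -0.2, -0.1]
grip_width: -0.0
handle [ 0.58935549 -0.42290532] [ 0.58350975 -0.40522348]
handle [ 0.58941936 -0.41759205] [ 0.58357103 -0.40012579]
handle [ 0.61200585 -0.43502768] [ 0.6052411  -0.41685399]
handle [ 0.62704635 -0.45073202] [ 0.61967134 -0.43192114]
mug rim [ 0.67671234 -0.42343401]
mug rim [ 0.65081023 -0.458908  ]
mug rim [ 0.617685   -0.49406776]
beaker [ 0.38860824 -0.47198035]
beaker [ 0.38822778 -0.49870597]
beaker rim [ 0.3882031  -0.46068307]
beaker rim [ 0.38767003 -0.49802006]
t 21.75 pos [ 0.6859 -0.2974  0.1617] rpy [-179.83   -0.27  129.69] F [ 0.7 -0.2 -0.1] w -0.0 j [-27.  35.  77.  -0.  68. -66.]
shift first (cm) [ 15.8  -24.3    4.17]
spin -1.245 | shift after spin [28.08  7.18  4.17]
```

View pics/t7.png

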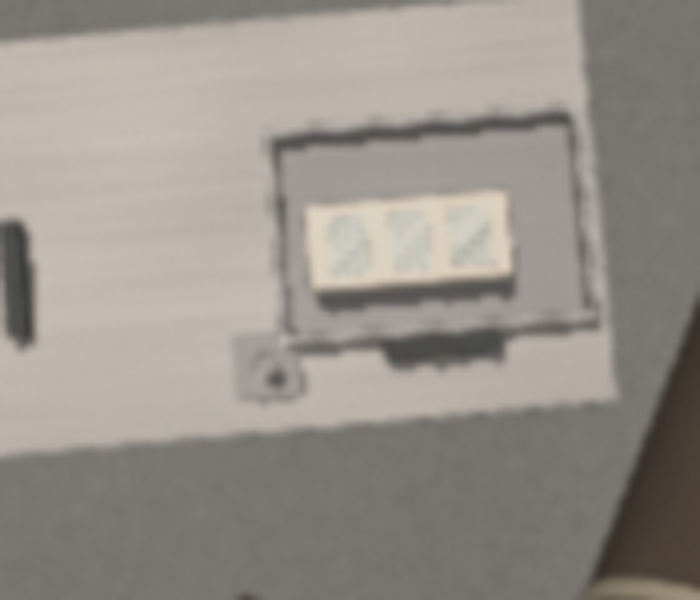

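View pics/s7.png

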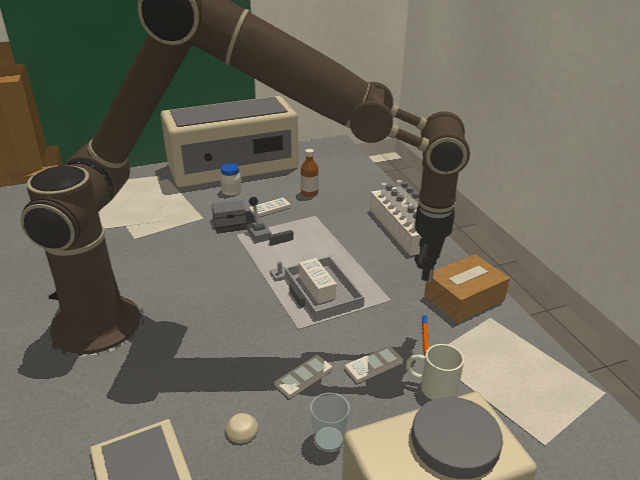

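```bash
python3 - <<'E'
from h import *
t=cv2.imread('pics/t7f.png');s=cv2.imread('pics/s7f.png')
w=white(t)
for z in(.048,.055,.062): print(z,[world(r,z) for r,a in rects(t,w,(310,215,375,260))], [a for r,a in rects(t,w,(310,215,375,260))])
g=cv2.GaussianBlur(cv2.cvtColor(s,cv2.COLOR_BGR2GRAY),(0,0),.5)
cv2.imwrite('pics/s7c.png',cv2.resize(s[250:320,280:370],None,fx=8,fy=8,interpolation=cv2.INTER_CUBIC))
E
python3 -m handwheel '[{"claw":1,"delta_pos":[2.6,-4,0],"spin":0},{"claw":1,"delta_pos":[2.6,-4,0],"spin":0},{"claw":1,"delta_pos":[2.6,-4,0],"spin":0},{"claw":1,"delta_pos":[2.6,-4,0],"spin":0},{"claw":0,"delta_pos":[2.6,-4,0],"spin":0},{"claw":-1,"delta_pos":[2.6,-4,0],"spin":0},{"claw":-1,"delta_pos":[0,0,0],"spin":-0.17},{"claw":-1,"delta_pos":[0,0,0],"spin":-0.17},{"claw":-1,"delta_pos":[0,0,0],"spin":-0.17},{"claw":-1,"delta_pos":[0,0,0],"spin":-0.17}]'
```

```text
0.048 [(array([ 0.5327, -0.0567]), -85.9, [0.0525, 0.1243]), (array([0.5344, 0.0196]), -0.7, [0.0295, 0.1298])] [684.0, 173.5]
0.055 [(array([ 0.5323, -0.0564]), -85.9, [0.0522, 0.1237]), (array([0.534 , 0.0195]), -0.7, [0.0294, 0.1291])] [684.0, 173.5]
0.062 [(array([ 0.5319, -0.056 ]), -85.9, [0.052, 0.1231]), (array([0.5335, 0.0195]), -0.7, [0.0292, 0.1285])] [684.0, 173.5]
clock: 23.1
eef_pos: [0.4016, -0.3266, 0.1625]
tcp_rot: [179.9, -0.2, 168.7]
force: [0.3, 0.2, 0.5]
grip_width: 0.0852
```

View pics/s7c.png

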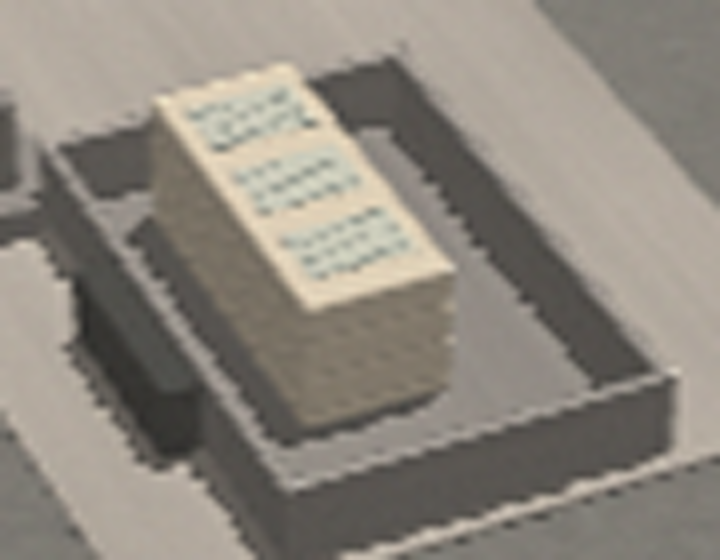

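```bash
python3 - <<'E'
from h import *
f=lambda p:(260+p[0]/5-.4,190+p[1]/5-.4); g=lambda p:(280+p[0]/8-.45,250+p[1]/8-.45)
A=[]
for a,b in(((307,206),(293,65)),((506,193),(457,268)),((514,279),(315,310)),((316,293),(150,98))):
    P,e=tri(f(a),g(b));A.append(P);print(P.round(4),round(e,4))
print(np.mean(A,0))
for z in(.048,.055,.062):print(z,np.mean([pl('top',f(a),z) for a in((307,206),(506,193),(514,279),(316,293))],0),np.mean([pl('side',g(a),z) for a in((293,65),(457,268),(315,310),(150,98))],0))
import go;go.d(.398,-.331,.04,201)
E
```

```text
[0.5525 0.0015 0.053 ] 0.0013
[ 0.5598 -0.116   0.0538] 0.0038
[ 0.5107 -0.1202  0.0541] 0.0069
[ 0.5018 -0.0032  0.0558] 0.0024
[ 0.53120935 -0.05946255  0.05419096]
0.048 [ 0.52984021 -0.05919297] [ 0.53595038 -0.05206457]
0.055 [ 0.5294322  -0.05884518] [ 0.53256843 -0.06086444]
0.062 [ 0.5290242  -0.05849739] [ 0.52918649 -0.06966431]
t 23.1 pos [ 0.4016 -0.3266  0.1625] rpy [179.87  -0.23 168.66] F [0.3 0.2 0.5] w 0.0852 j [ -44.   11.  111.   -0.   59. -123.]
shift first (cm) [ 0.27 -0.51 12.25]
spin -0.564 | shift after spin [ 0.5  -0.28 12.25]
```

```bash
python3 -m handwheel '[{"claw":-1,"delta_pos":[0,0,0],"spin":-0.141},{"claw":-1,"delta_pos":[0,0,0],"spin":-0.141},{"claw":-1,"delta_pos":[0,0,0],"spin":-0.141},{"claw":-1,"delta_pos":[0,0,0],"spin":-0.141},{"claw":-1,"delta_pos":[0.5,-0.28,2.5],"spin":0},{"claw":-1,"delta_pos":[0,0,3],"spin":0},{"claw":-1,"delta_pos":[0,0,3],"spin":0},{"claw":-1,"delta_pos":[0,0,3],"spin":0},{"claw":-1,"delta_pos":[0,0,1.5],"spin":0},{"claw":-1,"delta_pos":[0,0,0],"spin":0}]'; python3 go.py .398 -.331 .001 201
python3 -c "
from h import *
cv2.imwrite('pics/s8.png',cv2.resize(arm.camera('side')[280:480,220:460],None,fx=2.5,fy=2.5))"
```

```text
clock: 24.35
eef_pos: [0.3981, -0.3312, 0.0324]
tcp_rot: [179.8, -0.1, -159.3]
force: [-0.5, 0.7, -0.1]
grip_width: 0.0856
t 24.35 pos [ 0.3981 -0.3312  0.0324] rpy [ 1.7976e+02 -1.1000e-01 -1.5931e+02] F [-0.5  0.7 -0.1] w 0.0856 j [ -45.   23.  114.   -0.   43. -155.]
shift first (cm) [0.   0.03 3.14]
spin -0.005 | shift after spin [0.   0.03 3.14]
```

View pics/s8.png

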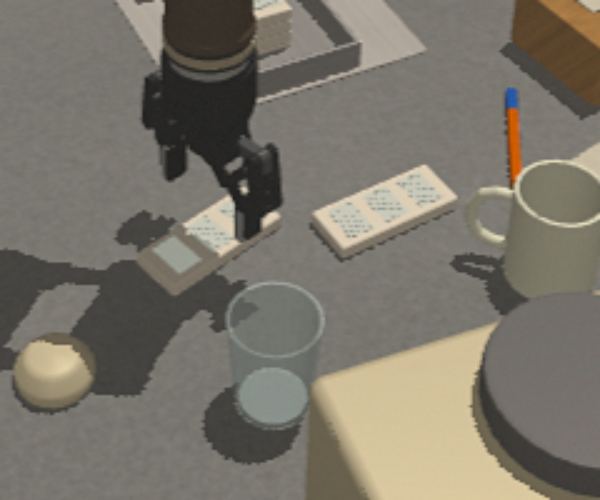

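```bash
python3 -m handwheel '[{"claw":-1,"delta_pos":[0,0,1],"spin":0},{"claw":-1,"delta_pos":[0,0,1],"spin":0},{"claw":-1,"delta_pos":[0,0,0.8],"spin":0},{"claw":-1,"delta_pos":[0,0,0.3],"spin":0},{"claw":-0.3,"delta_pos":[0,0,0],"spin":0},{"claw":0.2,"delta_pos":[0,0,0],"spin":0},{"claw":0.6,"delta_pos":[0,0,0],"spin":0},{"claw":1,"delta_pos":[0,0,0],"spin":0},{"claw":1,"delta_pos":[0,0,0],"spin":0},{"claw":1,"delta_pos":[0,0,0],"spin":0}]' 30
python3 -m handwheel '[{"claw":1,"delta_pos":[0,0,0],"spin":0},{"claw":1,"delta_pos":[0,0,-0.5],"spin":0},{"claw":1,"delta_pos":[0,0,-1],"spin":0},{"claw":1,"delta_pos":[0,0,-2],"spin":0},{"claw":1,"delta_pos":[0,0,-3],"spin":0},{"claw":1,"delta_pos":[0,0,-3],"spin":0},{"claw":1,"delta_pos":[0,0,-3],"spin":0},{"claw":1,"delta_pos":[0,0,0],"spin":0},{"claw":1,"delta_pos":[0,0,0],"spin":0},{"claw":1,"delta_pos":[0,0,0],"spin":0}]'
python3 - <<'E'
from h import *
import go; go.d(.5303,-.0598,.12,94.3)
s=arm.camera('side');t=arm.camera('top')
cv2.imwrite('pics/s9.png',cv2.resize(s[230:430,200:440],None,fx=2.5,fy=2.5))
cv2.imwrite('pics/t9.png',cv2.resize(t[190:340,320:520],None,fx=3,fy=3))
E
```

```text
clock: 25.65
eef_pos: [0.3999, -0.3332, 0.0032]
tcp_rot: [-180.0, 0.0, -159.3]
force: [-0.3, 0.2, 2.9]
grip_width: 0.0488
clock: 26.9
eef_pos: [0.3984, -0.3318, 0.126]
tcp_rot: [179.8, -0.1, -159.3]
force: [-0.0, -0.3, -1.1]
grip_width: 0.0493
t 26.9 pos [ 0.3984 -0.3318  0.126 ] rpy [ 1.7981e+02 -9.0000e-02 -1.5930e+02] F [-0.  -0.3 -1.1] w 0.0493 j [ -45.   14.  112.   -0.   54. -155.]
shift first (cm) [-21.95  20.79   0.6 ]
spin 1.857 | shift after spin [26.14 15.19  0.6 ]
```

View pics/s9.png

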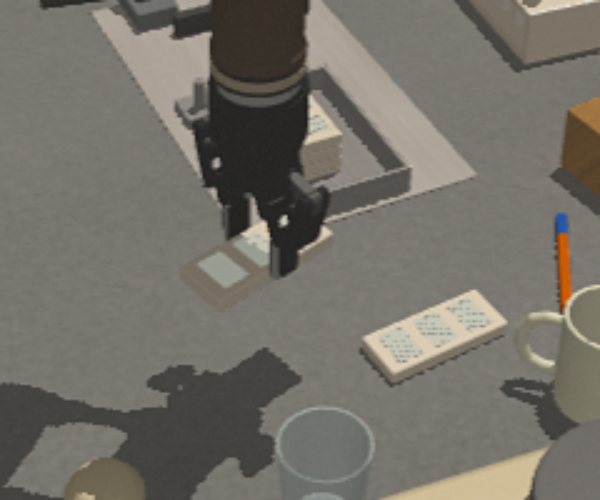

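View pics/t9.png

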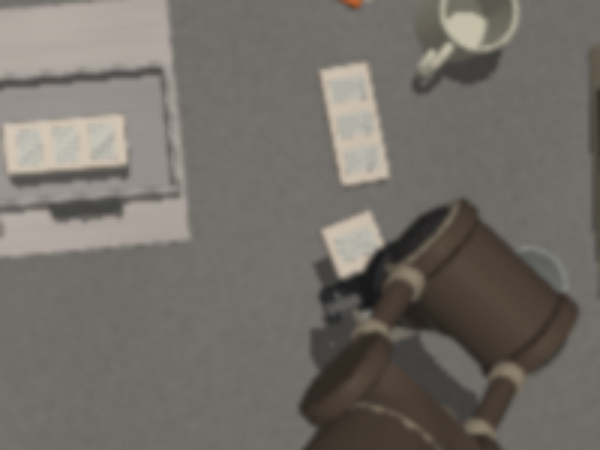

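```bash
python3 -m handwheel '[{"claw":1,"delta_pos":[-2.2,2.08,0],"spin":0},{"claw":1,"delta_pos":[-2.2,2.08,0],"spin":0},{"claw":1,"delta_pos":[-2.2,2.08,0],"spin":0},{"claw":1,"delta_pos":[-2.2,2.08,0],"spin":0},{"claw":1,"delta_pos":[-2.2,2.08,0],"spin":0},{"claw":1,"delta_pos":[-2.2,2.08,0],"spin":0},{"claw":1,"delta_pos":[-2.2,2.08,0],"spin":0},{"claw":1,"delta_pos":[-2.2,2.08,0],"spin":0},{"claw":1,"delta_pos":[-2.2,2.08,0],"spin":0},{"claw":1,"delta_pos":[-2.2,2.08,0],"spin":0}]'
python3 -m handwheel '[{"claw":1,"delta_pos":[0,0,0],"spin":0.18},{"claw":1,"delta_pos":[0,0,0],"spin":0.18},{"claw":1,"delta_pos":[0,0,0],"spin":0.18},{"claw":1,"delta_pos":[0,0,0],"spin":0.18},{"claw":1,"delta_pos":[0,0,0],"spin":0.18},{"claw":1,"delta_pos":[0,0,0],"spin":0.18},{"claw":1,"delta_pos":[0,0,0],"spin":0.18},{"claw":1,"delta_pos":[0,0,0],"spin":0.18},{"claw":1,"delta_pos":[0,0,0],"spin":0.18},{"claw":1,"delta_pos":[0,0,0],"spin":0.18}]'
python3 go.py .5303 -.0598 .075 94.3
```

```text
clock: 28.25
eef_pos: [0.5317, -0.0596, 0.1268]
tcp_rot: [180.0, -0.1, -159.3]
force: [0.7, 0.1, -1.6]
grip_width: 0.049
clock: 29.5
eef_pos: [0.5313, -0.0605, 0.1268]
tcp_rot: [-179.9, -0.0, 97.2]
force: [-0.1, -0.2, -1.0]
grip_width: 0.0488
t 29.5 pos [ 0.5313 -0.0605  0.1268] rpy [-1.7991e+02 -3.0000e-02  9.7230e+01] F [-0.1 -0.2 -1. ] w 0.0488 j [-11.  15. 110.  -0.  55. -18.]
shift first (cm) [ 0.08 -0.09  5.18]
spin 0.051 | shift after spin [ 0.08 -0.09  5.18]
```

```bash
python3 -m handwheel '[{"claw":1,"delta_pos":[0.08,-0.09,0.5],"spin":0.051},{"claw":1,"delta_pos":[0,0,1],"spin":0},{"claw":1,"delta_pos":[0,0,1],"spin":0},{"claw":1,"delta_pos":[0,0,1],"spin":0},{"claw":1,"delta_pos":[0,0,1],"spin":0},{"claw":1,"delta_pos":[0,0,0.5],"spin":0},{"claw":1,"delta_pos":[0,0,0],"spin":0},{"claw":1,"delta_pos":[0,0,0],"spin":0},{"claw":1,"delta_pos":[0,0,0],"spin":0},{"claw":1,"delta_pos":[0,0,0],"spin":0}]'
python3 - <<'E'
from h import *
import go; go.d(.5303,-.0598,.075,94.3)
s=arm.camera('side')
cv2.imwrite('pics/s10.png',cv2.resize(s[200:340,240:400],None,fx=4,fy=4))
E
```

```text
clock: 30.75
eef_pos: [0.5311, -0.06, 0.0781]
tcp_rot: [180.0, 0.0, 94.6]
force: [-0.7, 0.4, -1.0]
grip_width: 0.0492
t 30.75 pos [ 0.5311 -0.06    0.0781] rpy [1.7996e+02 1.0000e-02 9.4640e+01] F [-0.7  0.4 -1. ] w 0.0492 j [-11.  19. 112.   0.  49. -16.]
shift first (cm) [ 0.02 -0.08  0.31]
spin 0.006 | shift after spin [ 0.02 -0.08  0.31]
```

View pics/s10.png

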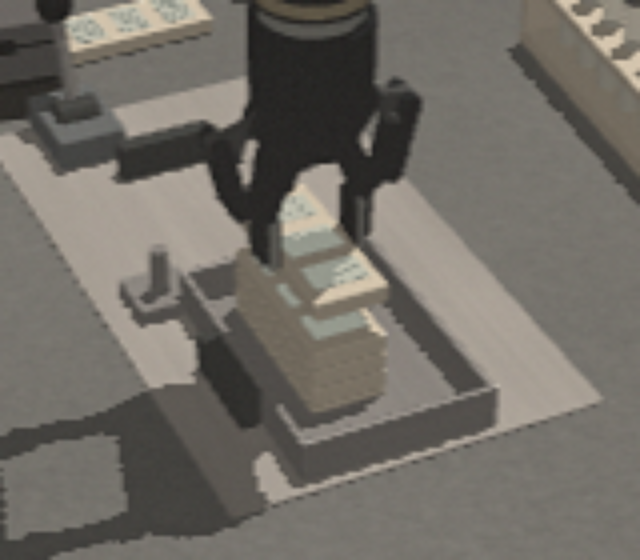

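```bash
python3 -m handwheel '[{"claw":1,"delta_pos":[0,-0.08,0.4],"spin":0},{"claw":1,"delta_pos":[0,0,0.4],"spin":0},{"claw":1,"delta_pos":[0,0,0.2],"spin":0},{"claw":1,"delta_pos":[0,0,0.1],"spin":0},{"claw":1,"delta_pos":[0,0,0.1],"spin":0},{"claw":1,"delta_pos":[0,0,0.1],"spin":0},{"claw":1,"delta_pos":[0,0,0.1],"spin":0},{"claw":1,"delta_pos":[0,0,0],"spin":0},{"claw":1,"delta_pos":[0,0,0],"spin":0},{"claw":1,"delta_pos":[0,0,0],"spin":0}]'

```

```text
clock: 32.05
eef_pos: [0.5301, -0.06, 0.0638]
tcp_rot: [180.0, 0.0, 94.6]
force: [-0.6, -0.5, -1.8]
grip_width: 0.0495
```

```bash
python3 -m handwheel '[{"claw":1,"delta_pos":[0,0,0.1],"spin":0},{"claw":1,"delta_pos":[0,0,0.1],"spin":0},{"claw":1,"delta_pos":[0,0,0.1],"spin":0},{"claw":1,"delta_pos":[0,0,0],"spin":0},{"claw":1,"delta_pos":[0,0,0],"spin":0},{"claw":1,"delta_pos":[0,0,0],"spin":0},{"claw":1,"delta_pos":[0,0,0],"spin":0},{"claw":1,"delta_pos":[0,0,0],"spin":0},{"claw":1,"delta_pos":[0,0,0],"spin":0},{"claw":1,"delta_pos":[0,0,0],"spin":0}]'

```

```text
clock: 33.3
eef_pos: [0.5301, -0.06, 0.0608]
tcp_rot: [180.0, -0.0, 94.6]
force: [0.1, 0.1, -2.0]
grip_width: 0.0492
```

```bash
python3 -m handwheel '[{"claw":1,"delta_pos":[0,0,0.1],"spin":0},{"claw":1,"delta_pos":[0,0,0.1],"spin":0},{"claw":1,"delta_pos":[0,0,0],"spin":0},{"claw":1,"delta_pos":[0,0,0],"spin":0},{"claw":1,"delta_pos":[0,0,0],"spin":0},{"claw":1,"delta_pos":[0,0,0],"spin":0},{"claw":1,"delta_pos":[0,0,0],"spin":0},{"claw":1,"delta_pos":[0,0,0],"spin":0},{"claw":1,"delta_pos":[0,0,0],"spin":0},{"claw":1,"delta_pos":[0,0,0],"spin":0}]'
python3 -c "
from h import *
print(arm.read_state()['force'],arm.read_state()['force'])"
```

```text
clock: 34.55
eef_pos: [0.5301, -0.06, 0.0588]
tcp_rot: [180.0, 0.0, 94.6]
force: [0.2, 0.1, -1.4]
grip_width: 0.0489
[ 0.19563892  0.11538797 -1.42295929] [ 0.19563892  0.11538797 -1.42295929]
```

```bash
python3 -m handwheel '[{"claw":1,"delta_pos":[0,0,0.1],"spin":0},{"claw":1,"delta_pos":[0,0,0.1],"spin":0},{"claw":1,"delta_pos":[0,0,0],"spin":0},{"claw":1,"delta_pos":[0,0,0],"spin":0},{"claw":1,"delta_pos":[0,0,0],"spin":0},{"claw":1,"delta_pos":[0,0,0],"spin":0},{"claw":1,"delta_pos":[0,0,0],"spin":0},{"claw":1,"delta_pos":[0,0,0],"spin":0},{"claw":1,"delta_pos":[0,0,0],"spin":0},{"claw":1,"delta_pos":[0,0,0],"spin":0}]'
```

```text
clock: 35.8
eef_pos: [0.5301, -0.06, 0.0568]
tcp_rot: [180.0, 0.0, 94.6]
force: [0.1, -0.8, -1.4]
grip_width: 0.049
```

```bash
python3 -m handwheel '[{"claw":1,"delta_pos":[0,0,0.1],"spin":0},{"claw":1,"delta_pos":[0,0,0.1],"spin":0},{"claw":1,"delta_pos":[0,0,0],"spin":0},{"claw":1,"delta_pos":[0,0,0],"spin":0},{"claw":1,"delta_pos":[0,0,0],"spin":0},{"claw":1,"delta_pos":[0,0,0],"spin":0},{"claw":1,"delta_pos":[0,0,0],"spin":0},{"claw":1,"delta_pos":[0,0,0],"spin":0},{"claw":1,"delta_pos":[0,0,0],"spin":0},{"claw":1,"delta_pos":[0,0,0],"spin":0}]'
python3 -c "
from h import *
cv2.imwrite('pics/s11.png',cv2.resize(arm.camera('side')[230:330,270:380],None,fx=6,fy=6,interpolation=cv2.INTER_CUBIC))"
```

```text
clock: 37.05
eef_pos: [0.5301, -0.06, 0.0548]
tcp_rot: [180.0, 0.0, 94.6]
force: [-0.1, 0.7, -1.4]
grip_width: 0.0489
```

View pics/s11.png

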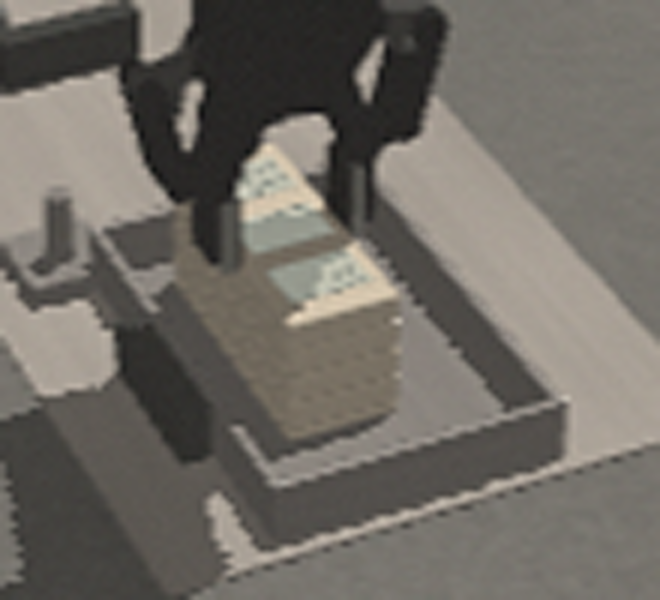

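```bash
python3 -m handwheel '[{"claw":1,"delta_pos":[0,0,0.05],"spin":0},{"claw":1,"delta_pos":[0,0,0.05],"spin":0},{"claw":1,"delta_pos":[0,0,0.05],"spin":0},{"claw":1,"delta_pos":[0,0,0.05],"spin":0},{"claw":1,"delta_pos":[0,0,0],"spin":0},{"claw":1,"delta_pos":[0,0,0],"spin":0},{"claw":1,"delta_pos":[0,0,0],"spin":0},{"claw":1,"delta_pos":[0,0,0],"spin":0},{"claw":1,"delta_pos":[0,0,0],"spin":0},{"claw":1,"delta_pos":[0,0,0],"spin":0}]'
```

```text
clock: 38.35
eef_pos: [0.5302, -0.06, 0.0545]
tcp_rot: [-180.0, -0.0, 94.6]
force: [-4.9, 0.9, 11.0]
grip_width: 0.0488
```

```bash
python3 -m handwheel '[{"claw":1,"delta_pos":[0,0,-0.12],"spin":0},{"claw":1,"delta_pos":[0,0,0],"spin":0},{"claw":0.1,"delta_pos":[0,0,0],"spin":0},{"claw":-0.1,"delta_pos":[0,0,0],"spin":0},{"claw":-0.3,"delta_pos":[0,0,0],"spin":0},{"claw":-0.6,"delta_pos":[0,0,0],"spin":0},{"claw":-1,"delta_pos":[0,0,0],"spin":0},{"claw":-1,"delta_pos":[0,0,0],"spin":0},{"claw":-1,"delta_pos":[0,0,-1],"spin":0},{"claw":-1,"delta_pos":[0,0,-2],"spin":0}]'
python3 -m handwheel '[{"claw":-1,"delta_pos":[0,0,-3],"spin":0},{"claw":-1,"delta_pos":[-3,0,-3],"spin":-0.15},{"claw":-1,"delta_pos":[-3,0,0],"spin":-0.15},{"claw":-1,"delta_pos":[-3,0,0],"spin":-0.15},{"claw":-1,"delta_pos":[-3,0,0],"spin":-0.15},{"claw":-1,"delta_pos":[-3,0,0],"spin":-0.15},{"claw":-1,"delta_pos":[-3,0,0],"spin":-0.15},{"claw":-1,"delta_pos":[-3,0,0],"spin":-0.15},{"claw":-1,"delta_pos":[0,0,0],"spin":-0.15},{"claw":-1,"delta_pos":[0,0,0],"spin":-0.15}]'
python3 - <<'E'
from h import *
s=arm.camera('side');t=arm.camera('top')
import go; go.d(.539,-.3535,.12,189.7)
cv2.imwrite('pics/s12.png',cv2.resize(s[200:420,240:480],None,fx=2.5,fy=2.5))
cv2.imwrite('pics/t12.png',cv2.resize(t[180:330,180:470],None,fx=2.6,fy=2.6,interpolation=cv2.INTER_CUBIC));cv2.imwrite('pics/t12f.png',t)
for r,a in rects(t,white(t),(310,215,375,255),300):print(r,a,world(r,.069))
for r,a in rects(t,white(t),(418,205,460,258),100):print('R2',r,a,world(r,.014))
E
```

```text
clock: 39.6
eef_pos: [0.5292, -0.0598, 0.0839]
tcp_rot: [-179.9, -0.0, 94.6]
force: [-0.2, -0.5, 0.9]
grip_width: 0.0853
clock: 40.85
eef_pos: [0.632, -0.2334, 0.1445]
tcp_rot: [-180.0, 0.0, 172.3]
force: [0.5, 0.1, 0.4]
grip_width: 0.0849
t 40.95 pos [ 0.6318 -0.2331  0.1445] rpy [-1.7999e+02  2.0000e-02  1.7198e+02] F [0.1 0.6 0.1] w 0.0856 j [ -24.   28.   90.   -0.   62. -106.]
shift first (cm) [  7.51 -13.21   2.45]
spin -0.309 | shift after spin [ 11.18 -10.3    2.45]
((341.4932861328125, 237.42922973632812), (17.160446166992188, 41.668601989746094), 84.5596694946289) 655.5 (array([ 0.5307, -0.0574]), -85.3, [0.0499, 0.1212])
R2 ((433.5, 217.5), (13.0, 13.0), 90.0) 101.5 (array([ 0.591 , -0.3402]), -1.7, [0.0396, 0.0396])
```

View pics/s12.png

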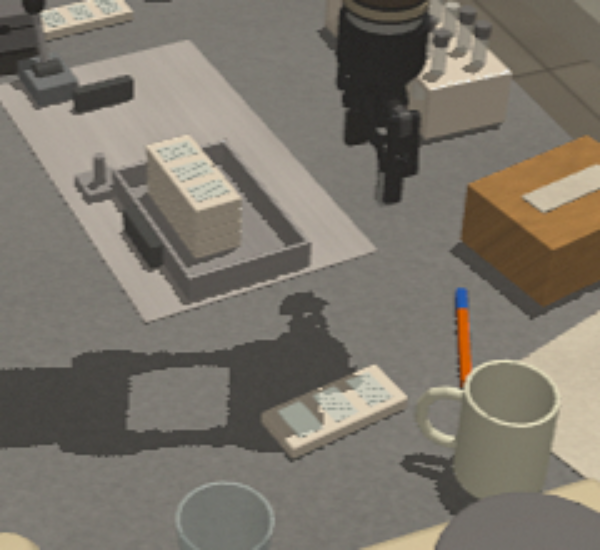

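View pics/t12.png

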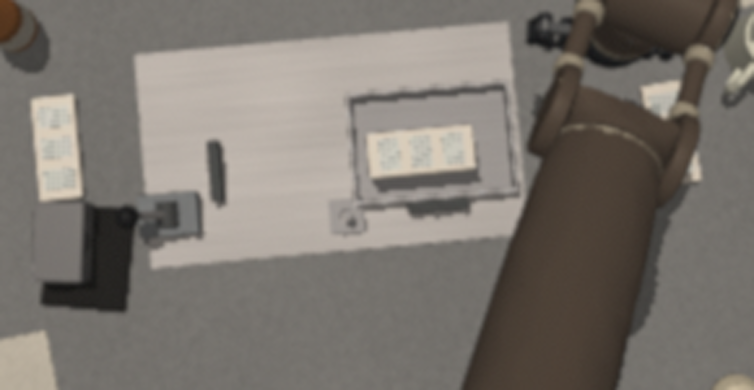

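```bash
python3 -m handwheel '[{"claw":-1,"delta_pos":[1.88,-3.3,0],"spin":0},{"claw":-1,"delta_pos":[1.88,-3.3,0],"spin":0},{"claw":-1,"delta_pos":[1.88,-3.3,0],"spin":0},{"claw":-1,"delta_pos":[1.87,-3.3,0],"spin":0},{"claw":-1,"delta_pos":[0,0,0],"spin":-0.155},{"claw":-1,"delta_pos":[0,0,0],"spin":-0.154},{"claw":-1,"delta_pos":[0,0,3],"spin":0},{"claw":-1,"delta_pos":[0,0,3],"spin":0},{"claw":-1,"delta_pos":[0,0,3],"spin":0},{"claw":-1,"delta_pos":[0,0,2],"spin":0}]'
python3 - <<'E'
from h import *
s=arm.camera('side')
import go; go.d(.539,-.3535,.001,189.7)
cv2.imwrite('pics/s13.png',cv2.resize(s[250:450,240:480],None,fx=2.5,fy=2.5))
t=arm.camera('top');cv2.imwrite('pics/t13f.png',t)
cv2.imwrite('pics/t13.png',cv2.resize(t[210:310,170:260],None,fx=6,fy=6,interpolation=cv2.INTER_CUBIC))
E
```

```text
clock: 42.2
eef_pos: [0.5383, -0.3528, 0.0328]
tcp_rot: [179.9, -0.1, -170.4]
force: [-0.3, 0.6, 0.8]
grip_width: 0.0856
t 42.25 pos [ 0.5369 -0.3517  0.0302] rpy [ 179.78   -0.21 -170.39] F [-0.4  0.2 -1.4] w 0.0856 j [ -37.   33.   97.   -0.   50. -137.]
shift first (cm) [-0.18 -0.21  2.92]
spin -0.002 | shift after spin [-0.18 -0.21  2.92]
```

View pics/s13.png

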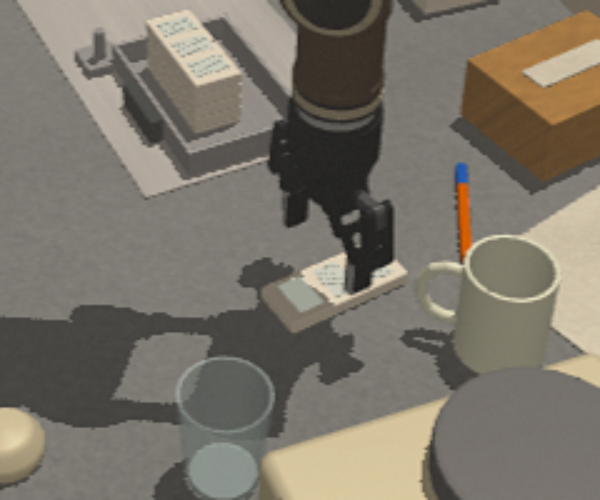

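View pics/t13.png

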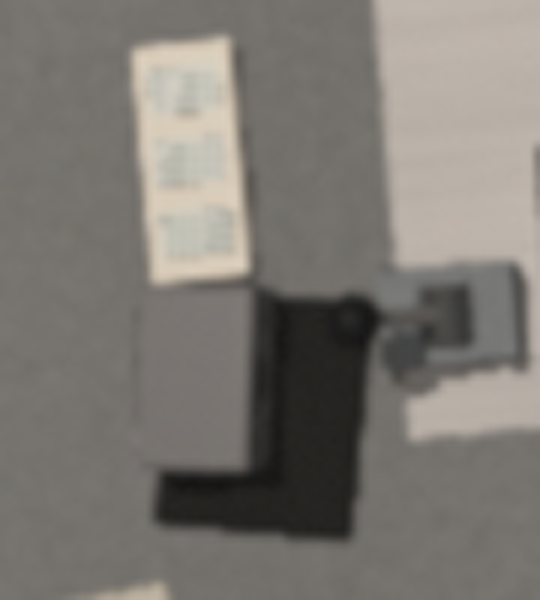

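```bash
python3 -m handwheel '[{"claw":-1,"delta_pos":[-0.1,-0.2,1],"spin":0},{"claw":-1,"delta_pos":[0,0,1],"spin":0},{"claw":-1,"delta_pos":[0,0,0.6],"spin":0},{"claw":-1,"delta_pos":[0,0,0.3],"spin":0},{"claw":-0.3,"delta_pos":[0,0,0],"spin":0},{"claw":0.2,"delta_pos":[0,0,0],"spin":0},{"claw":0.6,"delta_pos":[0,0,0],"spin":0},{"claw":1,"delta_pos":[0,0,0],"spin":0},{"claw":1,"delta_pos":[0,0,0],"spin":0},{"claw":1,"delta_pos":[0,0,0],"spin":0}]' 30
python3 -m handwheel '[{"claw":1,"delta_pos":[0,0,0],"spin":0},{"claw":1,"delta_pos":[0,0,-0.5],"spin":0},{"claw":1,"delta_pos":[0,0,-1],"spin":0},{"claw":1,"delta_pos":[0,0,-2],"spin":0},{"claw":1,"delta_pos":[0,0,-3],"spin":0},{"claw":1,"delta_pos":[0,0,-3],"spin":0},{"claw":1,"delta_pos":[0,0,-3],"spin":0},{"claw":1,"delta_pos":[0,0,-1],"spin":0},{"claw":1,"delta_pos":[0,0,0],"spin":0},{"claw":1,"delta_pos":[0,0,0],"spin":0}]'
python3 - <<'E'
from h import *
import go; go.d(.5303,-.0598,.12,94.3)
s=arm.camera('side')
cv2.imwrite('pics/s14.png',cv2.resize(s[200:430,240:480],None,fx=2.5,fy=2.5))
E
```

```text
clock: 43.55
eef_pos: [0.5407, -0.3555, 0.0056]
tcp_rot: [-179.9, 0.0, -170.3]
force: [0.2, -0.7, 3.4]
grip_width: 0.0485
clock: 44.8
eef_pos: [0.5392, -0.3543, 0.1385]
tcp_rot: [179.9, -0.1, -170.3]
force: [-0.2, -0.4, -1.4]
grip_width: 0.0489
t 44.8 pos [ 0.5392 -0.3543  0.1385] rpy [ 1.7988e+02 -1.1000e-01 -1.7030e+02] F [-0.2 -0.4 -1.4] w 0.0489 j [ -37.   25.   95.   -0.   60. -137.]
shift first (cm) [-4.08 29.18  1.85]
spin 1.665 | shift after spin [29.44  1.32  1.85]
```

View pics/s14.png

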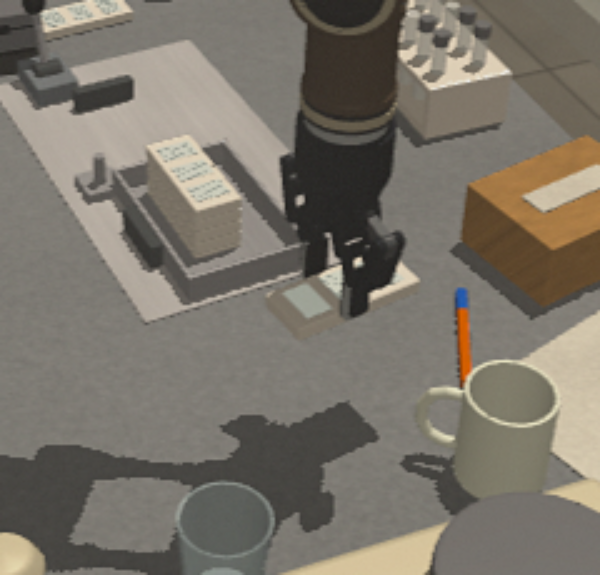

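```bash
python3 go.py .5295 -.0491 .1385 94.3
python3 -m handwheel '[{"claw":1,"delta_pos":[-0.4,3.02,0],"spin":0},{"claw":1,"delta_pos":[-0.4,3.02,0],"spin":0},{"claw":1,"delta_pos":[-0.4,3.02,0],"spin":0},{"claw":1,"delta_pos":[-0.4,3.02,0],"spin":0},{"claw":1,"delta_pos":[-0.4,3.02,0],"spin":0},{"claw":1,"delta_pos":[-0.4,3.02,0],"spin":0},{"claw":1,"delta_pos":[-0.4,3.02,0],"spin":0},{"claw":1,"delta_pos":[-0.4,3.02,0],"spin":0},{"claw":1,"delta_pos":[-0.4,3.02,0],"spin":0},{"claw":1,"delta_pos":[-0.4,3.02,0],"spin":0}]'
python3 -m handwheel '[{"claw":1,"delta_pos":[0,0,0],"spin":0.1665},{"claw":1,"delta_pos":[0,0,0],"spin":0.1665},{"claw":1,"delta_pos":[0,0,0],"spin":0.1665},{"claw":1,"delta_pos":[0,0,0],"spin":0.1665},{"claw":1,"delta_pos":[0,0,0],"spin":0.1665},{"claw":1,"delta_pos":[0,0,0],"spin":0.1665},{"claw":1,"delta_pos":[0,0,0],"spin":0.1665},{"claw":1,"delta_pos":[0,0,0],"spin":0.1665},{"claw":1,"delta_pos":[0,0,0],"spin":0.1665},{"claw":1,"delta_pos":[0,0,0],"spin":0.1665}]'
python3 go.py .5295 -.0491 .085 94.3
```

```text
t 44.85 pos [ 0.5392 -0.3542  0.1382] rpy [ 1.7986e+02 -1.3000e-01 -1.7030e+02] F [-0.3 -0.3 -1.5] w 0.0488 j [ -37.   25.   95.    0.   60. -137.]
shift first (cm) [-4.190e+00  3.024e+01 -3.000e-02]
spin 1.665 | shift after spin [ 3.05e+01  1.32e+00 -3.00e-02]
clock: 46.1
eef_pos: [0.5277, -0.0495, 0.1386]
tcp_rot: [179.9, -0.1, -170.3]
force: [0.3, -0.5, -1.2]
grip_width: 0.049
clock: 47.35
eef_pos: [0.5278, -0.0505, 0.1386]
tcp_rot: [-179.8, -0.0, 94.0]
force: [-0.4, 0.5, -0.2]
grip_width: 0.0489
t 47.35 pos [ 0.5278 -0.0505  0.1386] rpy [-1.7985e+02 -4.0000e-02  9.3980e+01] F [-0.4  0.5 -0.2] w 0.0489 j [-10.  14. 110.   0.  56. -14.]
shift first (cm) [0.12 0.18 5.36]
spin -0.006 | shift after spin [0.12 0.18 5.36]
```

```bash
python3 -m handwheel '[{"claw":1,"delta_pos":[0.12,0.18,0.5],"spin":0},{"claw":1,"delta_pos":[0,0,1],"spin":0},{"claw":1,"delta_pos":[0,0,1],"spin":0},{"claw":1,"delta_pos":[0,0,1],"spin":0},{"claw":1,"delta_pos":[0,0,1],"spin":0},{"claw":1,"delta_pos":[0,0,0.6],"spin":0},{"claw":1,"delta_pos":[0,0,0.2],"spin":0},{"claw":1,"delta_pos":[0,0,0],"spin":0},{"claw":1,"delta_pos":[0,0,0],"spin":0},{"claw":1,"delta_pos":[0,0,0],"spin":0}]'
python3 -c "
from h import *
cv2.imwrite('pics/s15.png',cv2.resize(arm.camera('side')[210:330,260:380],None,fx=5,fy=5,interpolation=cv2.INTER_CUBIC))"
```

```text
clock: 48.6
eef_pos: [0.5309, -0.0494, 0.0874]
tcp_rot: [180.0, 0.0, 94.3]
force: [0.3, -0.2, -1.1]
grip_width: 0.0487
```

View pics/s15.png

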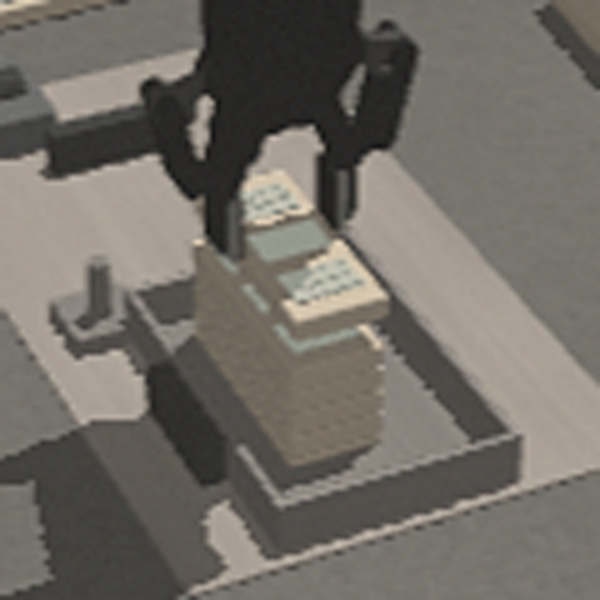

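```bash
python3 -m handwheel '[{"claw":1,"delta_pos":[0,-0.08,0.4],"spin":0},{"claw":1,"delta_pos":[0,0,0.4],"spin":0},{"claw":1,"delta_pos":[0,0,0.2],"spin":0},{"claw":1,"delta_pos":[0,0,0.1],"spin":0},{"claw":1,"delta_pos":[0,0,0.1],"spin":0},{"claw":1,"delta_pos":[0,0,0.1],"spin":0},{"claw":1,"delta_pos":[0,0,0],"spin":0},{"claw":1,"delta_pos":[0,0,0],"spin":0},{"claw":1,"delta_pos":[0,0,0],"spin":0},{"claw":1,"delta_pos":[0,0,0],"spin":0}]'

```

```text
clock: 49.9
eef_pos: [0.5298, -0.0494, 0.074]
tcp_rot: [180.0, 0.0, 94.3]
force: [0.1, 1.1, -0.1]
grip_width: 0.0489
```

```bash
python3 -m handwheel '[{"claw":1,"delta_pos":[0,0,0.05],"spin":0},{"claw":1,"delta_pos":[0,0,0.05],"spin":0},{"claw":1,"delta_pos":[0,0,0.05],"spin":0},{"claw":1,"delta_pos":[0,0,0.05],"spin":0},{"claw":1,"delta_pos":[0,0,0],"spin":0},{"claw":1,"delta_pos":[0,0,0],"spin":0},{"claw":1,"delta_pos":[0,0,0],"spin":0},{"claw":1,"delta_pos":[0,0,0],"spin":0},{"claw":1,"delta_pos":[0,0,0],"spin":0},{"claw":1,"delta_pos":[0,0,0],"spin":0}]'

```

```text
clock: 51.15
eef_pos: [0.5297, -0.0494, 0.072]
tcp_rot: [-180.0, 0.0, 94.3]
force: [-0.7, 0.1, -0.9]
grip_width: 0.0489
```

```bash
python3 -m handwheel '[{"claw":1,"delta_pos":[0,0,0.05],"spin":0},{"claw":1,"delta_pos":[0,0,0.05],"spin":0},{"claw":1,"delta_pos":[0,0,0.05],"spin":0},{"claw":1,"delta_pos":[0,0,0.05],"spin":0},{"claw":1,"delta_pos":[0,0,0],"spin":0},{"claw":1,"delta_pos":[0,0,0],"spin":0},{"claw":1,"delta_pos":[0,0,0],"spin":0},{"claw":1,"delta_pos":[0,0,0],"spin":0},{"claw":1,"delta_pos":[0,0,0],"spin":0},{"claw":1,"delta_pos":[0,0,0],"spin":0}]'

```

```text
clock: 52.4
eef_pos: [0.5297, -0.0494, 0.0707]
tcp_rot: [-180.0, -0.0, 94.3]
force: [-2.4, 0.3, 5.9]
grip_width: 0.0485
```

```bash
python3 -m handwheel '[{"claw":1,"delta_pos":[0,0,-0.06],"spin":0},{"claw":1,"delta_pos":[0,0,0],"spin":0},{"claw":0.1,"delta_pos":[0,0,0],"spin":0},{"claw":-0.1,"delta_pos":[0,0,0],"spin":0},{"claw":-0.3,"delta_pos":[0,0,0],"spin":0},{"claw":-0.6,"delta_pos":[0,0,0],"spin":0},{"claw":-1,"delta_pos":[0,0,0],"spin":0},{"claw":-1,"delta_pos":[0,0,0],"spin":0},{"claw":-1,"delta_pos":[0,0,-1],"spin":0},{"claw":-1,"delta_pos":[0,0,-2],"spin":0}]'
python3 -m handwheel '[{"claw":-1,"delta_pos":[0,0,-3],"spin":0},{"claw":-1,"delta_pos":[0,0,-4],"spin":0},{"claw":-1,"delta_pos":[3,0,0],"spin":0},{"claw":-1,"delta_pos":[3,0,0],"spin":0},{"claw":-1,"delta_pos":[3,0,0],"spin":0},{"claw":-1,"delta_pos":[3,0,0],"spin":0},{"claw":-1,"delta_pos":[3,0,0],"spin":0},{"claw":-1,"delta_pos":[3,0,0],"spin":0},{"claw":-1,"delta_pos":[0,0,0],"spin":0},{"claw":-1,"delta_pos":[0,0,0],"spin":0}]'
python3 - <<'E'
from h import *
s=arm.camera('side');t=arm.camera('top')
cv2.imwrite('pics/s16.png',cv2.resize(s[150:330,200:390],None,fx=3.2,fy=3.2,interpolation=cv2.INTER_CUBIC));cv2.imwrite('pics/s16f.png',s)
cv2.imwrite('pics/t16f.png',t)
cv2.imwrite('pics/t16.png',cv2.resize(t[210:310,170:390],None,fx=3.6,fy=3.6,interpolation=cv2.INTER_CUBIC))
for r,a in rects(t,white(t),(310,210,375,255),300):print(r,a,world(r,.083))
E
```

```text
clock: 53.65
eef_pos: [0.5289, -0.0493, 0.1005]
tcp_rot: [-179.9, -0.0, 94.3]
force: [0.4, 1.2, 0.1]
grip_width: 0.0855
clock: 54.9
eef_pos: [0.5164, 0.1297, 0.171]
tcp_rot: [180.0, 0.0, 94.3]
force: [-0.3, -0.3, -0.1]
grip_width: 0.0856
((342.04510498046875, 236.99591064453125), (17.201791763305664, 42.461265563964844), 84.80557250976562) 668.0 (array([ 0.5311, -0.0584]), -85.5, [0.0496, 0.1223])
((342.0, 232.0), (44.0, 64.0), 90.0) 312.0 (array([ 0.5457, -0.0585]), 89.3, [0.127, 0.1848])
```

View pics/s16.png

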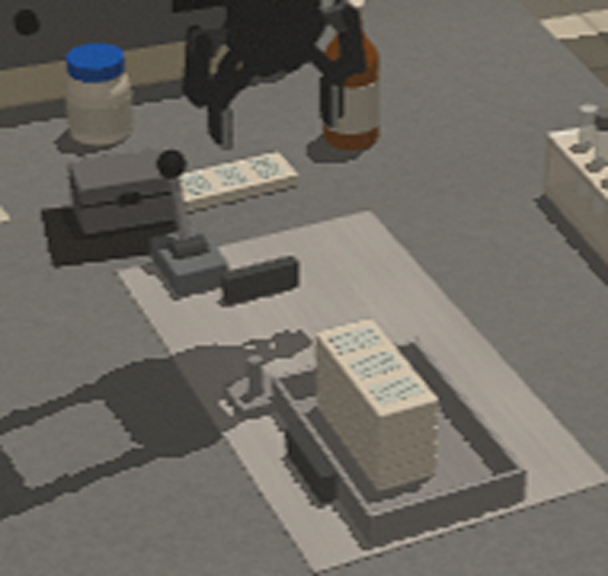

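View pics/t16.png

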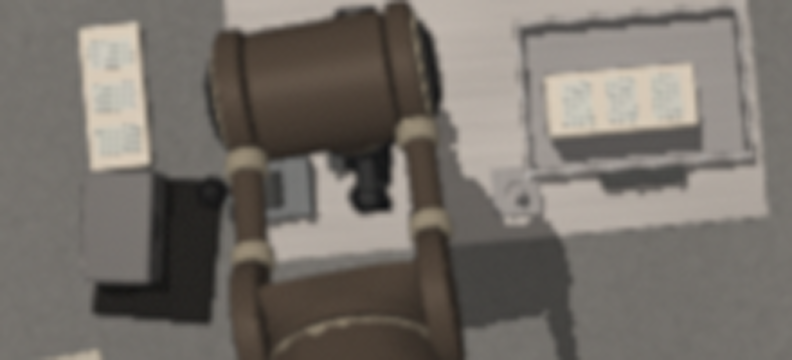

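```bash
python3 - <<'E'
from h import *
f=lambda p:(170+(p[0]+.5)/6-.5,210+(p[1]+.5)/6-.5)
w=np.array([pl('top',f(p),.05) for p in((142,285),(255,288),(247,470),(152,468))]);print(w.round(4),w.mean(0),[np.degrees(np.arctan2(*(w[i]-w[j])[::-1])) for i,j in((0,3),(1,2))])
t=cv2.imread('pics/t13f.png')
for r,a in rects(t,white(t),(185,205,215,258),200):print('L',world(r,.014),r)
g=lambda p:(200+(p[0]+.5)/3.2-.5,150+(p[1]+.5)/3.2-.5)
for p in((68,168),(163,148),(178,182),(80,193)):print(pl('side',g(p),.05).round(4))
m=[pl('top',f(p),.001) for p in((155,523),(350,540),(367,300))];print('mat',m, (np.array(m[0])+m[2])/2)
import go;go.d(.45,.34,.17,180)
E
```

```text
[[0.4799 0.3756]
 [0.4777 0.3208]
 [0.3895 0.3246]
 [0.3912 0.3704]] [0.43455241 0.34783877] [np.float64(3.3317572273981235), np.float64(-2.434244078458746)]
L (array([0.5433, 0.3612]), 5.3, [0.049, 0.1189]) ((201.1516571044922, 236.1680450439453), (39.47358322143555, 16.386966705322266), 84.80557250976562)
[0.3909 0.3698]
[0.4834 0.3758]
[0.4793 0.31  ]
[0.3907 0.3217]
mat [array([0.36191652, 0.38091589]), array([0.35202774, 0.28365764]), array([0.47196727, 0.27503703])] [0.4169419  0.32797646]
t 55.0 pos [0.5164 0.1293 0.1708] rpy [1.7999e+02 2.0000e-02 9.4250e+01] F [ 0.8 -0.5  0.3] w 0.0852 j [  9.  11. 109.  -0.  59.   5.]
shift first (cm) [21.51 -5.06  0.08]
spin -1.497 | shift after spin [ 6.64 21.07  0.08]
```

```bash
python3 -m handwheel '[{"claw":-1,"delta_pos":[3.6,-0.95,0],"spin":0},{"claw":-1,"delta_pos":[3.6,-0.95,0],"spin":0},{"claw":-1,"delta_pos":[3.6,-0.95,0],"spin":0},{"claw":-1,"delta_pos":[3.6,-0.95,0],"spin":0},{"claw":-1,"delta_pos":[3.6,-0.95,0],"spin":0},{"claw":-1,"delta_pos":[3.6,-0.95,0],"spin":0},{"claw":-1,"delta_pos":[0,0,0],"spin":-0.18},{"claw":-1,"delta_pos":[0,0,0],"spin":-0.18},{"claw":-1,"delta_pos":[0,0,0],"spin":-0.18},{"claw":-1,"delta_pos":[0,0,0],"spin":-0.18}]'
python3 -m handwheel '[{"claw":-1,"delta_pos":[0,0,0],"spin":-0.18},{"claw":-1,"delta_pos":[0,0,0],"spin":-0.18},{"claw":-1,"delta_pos":[0,0,0],"spin":-0.18},{"claw":-1,"delta_pos":[0,0,0],"spin":-0.18},{"claw":-1,"delta_pos":[0,0,2],"spin":-0.057},{"claw":-1,"delta_pos":[0,0,2],"spin":0},{"claw":-1,"delta_pos":[0,0,2],"spin":0},{"claw":-1,"delta_pos":[0,0,1],"spin":0},{"claw":-1,"delta_pos":[0,0,0],"spin":0},{"claw":-1,"delta_pos":[0,0,0],"spin":0}]'
python3 go.py .433 .3475 .016 180
python3 -c "
from h import *
cv2.imwrite('pics/s17.png',cv2.resize(arm.camera('side')[130:270,190:340],None,fx=4,fy=4,interpolation=cv2.INTER_CUBIC))"
```

```text
clock: 56.25
eef_pos: [0.4437, 0.3403, 0.1706]
tcp_rot: [-180.0, 0.0, 135.8]
force: [0.3, 0.5, -0.5]
grip_width: 0.085
clock: 57.5
eef_pos: [0.444, 0.3414, 0.1014]
tcp_rot: [180.0, 0.1, -180.0]
force: [0.3, 0.1, -0.2]
grip_width: 0.0855
t 57.5 pos [0.444  0.3414 0.1014] rpy [ 1.7996e+02  7.0000e-02 -1.7995e+02] F [ 0.3  0.1 -0.2] w 0.0855 j [ 33.  20. 108.  -0.  52. -57.]
shift first (cm) [1.1  0.61 8.54]
spin 0.001 | shift after spin [1.1  0.61 8.54]
```

View pics/s17.png

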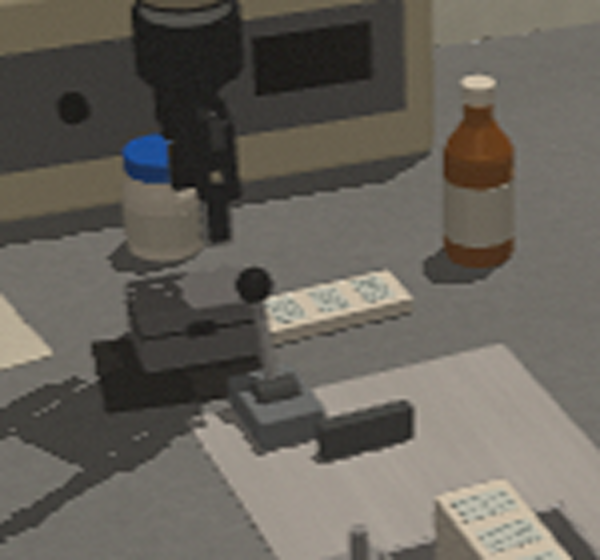

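```bash
python3 -m handwheel '[{"claw":-1,"delta_pos":[1.1,0.6,0],"spin":0},{"claw":-1,"delta_pos":[0,0,2],"spin":0},{"claw":-1,"delta_pos":[0,0,2],"spin":0},{"claw":-1,"delta_pos":[0,0,2],"spin":0},{"claw":-1,"delta_pos":[0,0,2],"spin":0},{"claw":-1,"delta_pos":[0,0,0.5],"spin":0},{"claw":-0.2,"delta_pos":[0,0,0],"spin":0},{"claw":0.3,"delta_pos":[0,0,0],"spin":0},{"claw":1,"delta_pos":[0,0,0],"spin":0},{"claw":1,"delta_pos":[0,0,0],"spin":0}]'
python3 -m handwheel '[{"claw":1,"delta_pos":[0,0,0],"spin":0},{"claw":1,"delta_pos":[0,0,-0.8],"spin":0},{"claw":1,"delta_pos":[0.7,-0.3,0],"spin":0},{"claw":1,"delta_pos":[0.8,-0.3,0],"spin":0},{"claw":1,"delta_pos":[0.8,-0.3,0],"spin":0},{"claw":1,"delta_pos":[0,0,0.5],"spin":0},{"claw":1,"delta_pos":[0,0,0.2],"spin":0},{"claw":1,"delta_pos":[0,0,0.1],"spin":0},{"claw":1,"delta_pos":[0,0,0],"spin":0},{"claw":1,"delta_pos":[0,0,0],"spin":0}]'
```

```text
clock: 58.8
eef_pos: [0.4331, 0.348, 0.0166]
tcp_rot: [179.9, 0.1, -179.9]
force: [-0.4, 1.8, 4.2]
grip_width: 0.0555
clock: 60.05
eef_pos: [0.4087, 0.3379, 0.0166]
tcp_rot: [-179.9, -0.1, -179.9]
force: [-5.7, -3.5, 9.0]
grip_width: 0.0557
```

```bash
python3 -m handwheel '[{"claw":1,"delta_pos":[0,0,-0.05],"spin":0},{"claw":0.2,"delta_pos":[0,0,0],"spin":0},{"claw":-0.3,"delta_pos":[0,0,0],"spin":0},{"claw":-0.7,"delta_pos":[0,0,0],"spin":0},{"claw":-1,"delta_pos":[0,0,0],"spin":0},{"claw":-1,"delta_pos":[0,0,0],"spin":0},{"claw":-1,"delta_pos":[0,0,-1],"spin":0},{"claw":-1,"delta_pos":[0,0,-3],"spin":0},{"claw":-1,"delta_pos":[0,0,-3],"spin":0},{"claw":-1,"delta_pos":[0,0,-3],"spin":0}]'
python3 go.py .5433 .3612 .04 185.3
python3 -c "
from h import *
cv2.imwrite('pics/s18.png',cv2.resize(arm.camera('side')[130:270,190:340],None,fx=4,fy=4,interpolation=cv2.INTER_CUBIC))"
```

```text
clock: 61.3
eef_pos: [0.4094, 0.3383, 0.1176]
tcp_rot: [180.0, 0.0, -179.9]
force: [-0.3, 0.0, 0.4]
grip_width: 0.0852
t 61.3 pos [0.4094 0.3383 0.1176] rpy [ 1.7997e+02  4.0000e-02 -1.7994e+02] F [-0.3  0.   0.4] w 0.0852 j [ 35.  15. 111.  -0.  53. -55.]
shift first (cm) [-13.39   2.28   7.76]
spin -0.091 | shift after spin [-13.55   1.04   7.76]
```

View pics/s18.png

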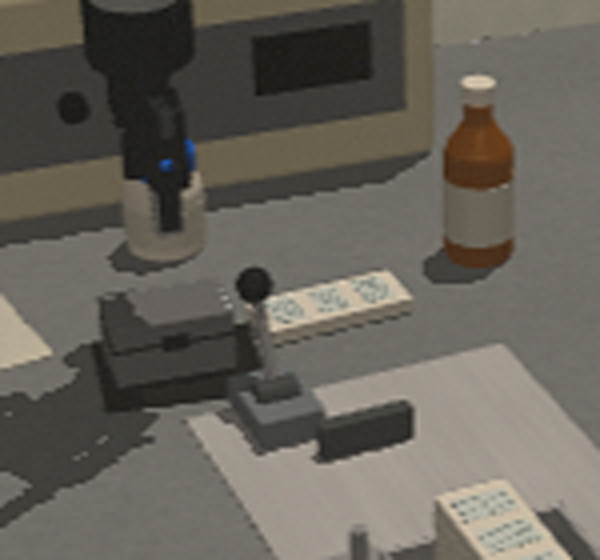

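```bash
python3 -m handwheel '[{"claw":-1,"delta_pos":[-3.3,0.57,0],"spin":-0.045},{"claw":-1,"delta_pos":[-3.3,0.42,0],"spin":-0.046},{"claw":-1,"delta_pos":[-3.4,0.26,0],"spin":0},{"claw":-1,"delta_pos":[-3.4,0.26,0],"spin":0},{"claw":-1,"delta_pos":[0,0,2.5],"spin":0},{"claw":-1,"delta_pos":[0,0,2.5],"spin":0},{"claw":-1,"delta_pos":[0,0,2.5],"spin":0},{"claw":-1,"delta_pos":[0,0,1],"spin":0},{"claw":-1,"delta_pos":[0,0,0],"spin":0},{"claw":-1,"delta_pos":[0,0,0],"spin":0}]'
python3 go.py .5433 .3612 .003 185.3
python3 -c "
from h import *
cv2.imwrite('pics/s19.png',cv2.resize(arm.camera('side')[130:270,190:340],None,fx=4,fy=4,interpolation=cv2.INTER_CUBIC))"
```

```text
clock: 62.6
eef_pos: [0.5432, 0.3617, 0.0324]
tcp_rot: [179.9, 0.1, -174.7]
force: [-0.4, 0.3, -0.2]
grip_width: 0.0855
t 62.6 pos [0.5432 0.3617 0.0324] rpy [ 1.7995e+02  1.2000e-01 -1.7471e+02] F [-0.4  0.3 -0.2] w 0.0855 j [ 30.  34.  96.  -0.  50. -65.]
shift first (cm) [-0.01 -0.05  2.94]
spin -0.0 | shift after spin [-0.01 -0.05  2.94]
```

View pics/s19.png

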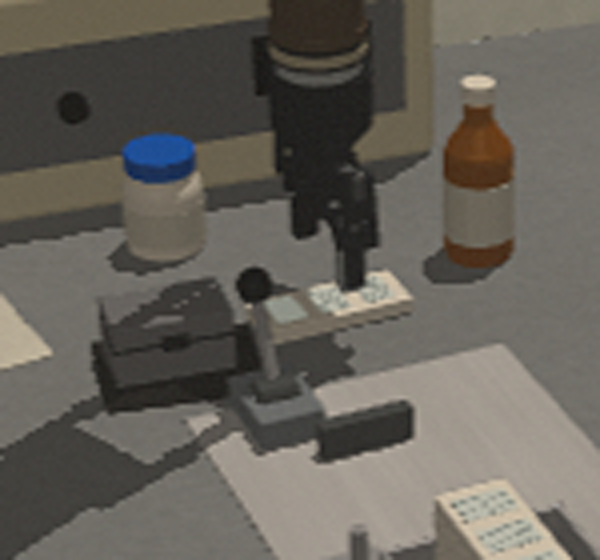

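```bash
python3 -m handwheel '[{"claw":-1,"delta_pos":[0,0,1],"spin":0},{"claw":-1,"delta_pos":[0,0,1],"spin":0},{"claw":-1,"delta_pos":[0,0,0.7],"spin":0},{"claw":-1,"delta_pos":[0,0,0.3],"spin":0},{"claw":-0.3,"delta_pos":[0,0,0],"spin":0},{"claw":0.2,"delta_pos":[0,0,0],"spin":0},{"claw":0.6,"delta_pos":[0,0,0],"spin":0},{"claw":1,"delta_pos":[0,0,0],"spin":0},{"claw":1,"delta_pos":[0,0,0],"spin":0},{"claw":1,"delta_pos":[0,0,0],"spin":0}]' 30
python3 -m handwheel '[{"claw":1,"delta_pos":[0,0,0],"spin":0},{"claw":1,"delta_pos":[0,0,-0.5],"spin":0},{"claw":1,"delta_pos":[0,0,-1],"spin":0},{"claw":1,"delta_pos":[0,0,-2],"spin":0},{"claw":1,"delta_pos":[0,0,-3],"spin":0},{"claw":1,"delta_pos":[0,0,-3],"spin":0},{"claw":1,"delta_pos":[0,0,-3],"spin":0},{"claw":1,"delta_pos":[0,0,-3.5],"spin":0},{"claw":1,"delta_pos":[0,0,0],"spin":0},{"claw":1,"delta_pos":[0,0,0],"spin":0}]'
python3 go.py .5303 -.0598 .16 94.3
```

```text
clock: 63.9
eef_pos: [0.5426, 0.3614, 0.0016]
tcp_rot: [180.0, 0.1, -174.7]
force: [0.6, -1.1, 2.5]
grip_width: 0.0489
clock: 65.15
eef_pos: [0.5418, 0.3609, 0.1612]
tcp_rot: [-180.0, -0.0, -174.7]
force: [-0.0, -0.1, -1.9]
grip_width: 0.0491
t 65.15 pos [0.5418 0.3609 0.1612] rpy [-1.7999e+02 -1.0000e-02 -1.7472e+02] F [-0.  -0.1 -1.9] w 0.0491 j [ 30.  24.  93.  -0.  63. -65.]
shift first (cm) [  5.02 -41.78   0.12]
spin 1.588 | shift after spin [-41.86  -4.3    0.12]
```

```bash
python3 -m handwheel '[{"claw":1,"delta_pos":[0.5,-3,0],"spin":0},{"claw":1,"delta_pos":[0.5,-4.3,0],"spin":0},{"claw":1,"delta_pos":[0.5,-4.5,0],"spin":0},{"claw":1,"delta_pos":[0.5,-4.5,0],"spin":0},{"claw":1,"delta_pos":[0.5,-4.5,0],"spin":0},{"claw":1,"delta_pos":[0.5,-4.5,0],"spin":0},{"claw":1,"delta_pos":[0.5,-4.5,0],"spin":0},{"claw":1,"delta_pos":[0.5,-4.5,0],"spin":0},{"claw":1,"delta_pos":[0.5,-4.5,0],"spin":0},{"claw":1,"delta_pos":[0.5,-3,0],"spin":0}]'
python3 -m handwheel '[{"claw":1,"delta_pos":[0,0,0],"spin":0.159},{"claw":1,"delta_pos":[0,0,0],"spin":0.159},{"claw":1,"delta_pos":[0,0,0],"spin":0.159},{"claw":1,"delta_pos":[0,0,0],"spin":0.159},{"claw":1,"delta_pos":[0,0,0],"spin":0.159},{"claw":1,"delta_pos":[0,0,0],"spin":0.159},{"claw":1,"delta_pos":[0,0,0],"spin":0.159},{"claw":1,"delta_pos":[0,0,0],"spin":0.159},{"claw":1,"delta_pos":[0,0,0],"spin":0.159},{"claw":1,"delta_pos":[0,0,0],"spin":0.159}]'
python3 go.py .5303 -.0598 .10 94.3
```

```text
clock: 66.4
eef_pos: [0.5292, -0.0614, 0.1592]
tcp_rot: [180.0, -0.2, -174.8]
force: [0.3, 0.1, -0.4]
grip_width: 0.0491
clock: 67.65
eef_pos: [0.5292, -0.0594, 0.1591]
tcp_rot: [-179.8, -0.1, 93.9]
force: [-0.8, 0.1, -1.2]
grip_width: 0.0492
t 67.65 pos [ 0.5292 -0.0594  0.1591] rpy [-1.7977e+02 -6.0000e-02  9.3880e+01] F [-0.8  0.1 -1.2] w 0.0492 j [-11.  12. 109.  -0.  58. -15.]
shift first (cm) [-0.05  0.11  5.91]
spin -0.007 | shift after spin [-0.05  0.11  5.91]
```

```bash
python3 -m handwheel '[{"claw":1,"delta_pos":[-0.05,0.1,1],"spin":0},{"claw":1,"delta_pos":[0,0,1],"spin":0},{"claw":1,"delta_pos":[0,0,1],"spin":0},{"claw":1,"delta_pos":[0,0,1],"spin":0},{"claw":1,"delta_pos":[0,0,1],"spin":0},{"claw":1,"delta_pos":[0,0,1],"spin":0},{"claw":1,"delta_pos":[0,0,0.3],"spin":0},{"claw":1,"delta_pos":[0,0,0],"spin":0},{"claw":1,"delta_pos":[0,0,0],"spin":0},{"claw":1,"delta_pos":[0,0,0],"spin":0}]'
python3 -c "
from h import *
cv2.imwrite('pics/s20.png',cv2.resize(arm.camera('side')[200:320,260:380],None,fx=5,fy=5,interpolation=cv2.INTER_CUBIC))"
```

```text
clock: 68.9
eef_pos: [0.5324, -0.0602, 0.0986]
tcp_rot: [179.9, 0.0, 94.2]
force: [-0.0, -0.3, -1.3]
grip_width: 0.0489
```

View pics/s20.png

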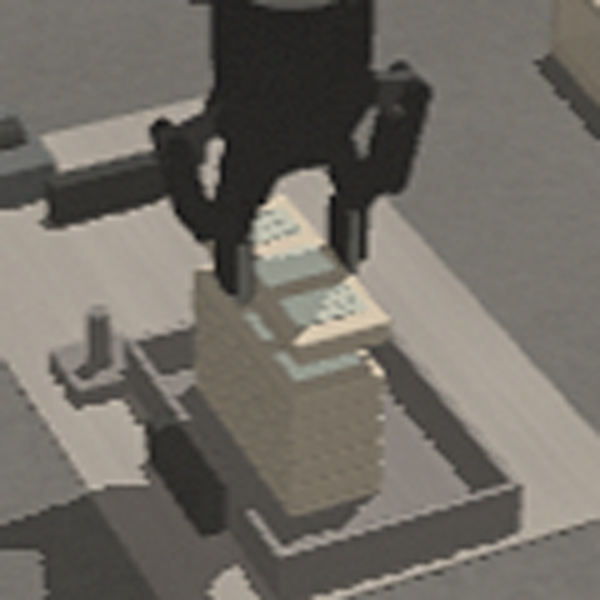

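```bash
python3 -m handwheel '[{"claw":1,"delta_pos":[0,-0.15,0.4],"spin":0},{"claw":1,"delta_pos":[0,0,0.4],"spin":0},{"claw":1,"delta_pos":[0,0,0.3],"spin":0},{"claw":1,"delta_pos":[0,0,0.1],"spin":0},{"claw":1,"delta_pos":[0,0,0.1],"spin":0},{"claw":1,"delta_pos":[0,0,0.1],"spin":0},{"claw":1,"delta_pos":[0,0,0],"spin":0},{"claw":1,"delta_pos":[0,0,0],"spin":0},{"claw":1,"delta_pos":[0,0,0],"spin":0},{"claw":1,"delta_pos":[0,0,0],"spin":0}]'

```

```text
clock: 70.2
eef_pos: [0.5305, -0.0603, 0.0841]
tcp_rot: [180.0, 0.0, 94.2]
force: [0.2, 0.0, -0.8]
grip_width: 0.0495
```

```bash
python3 -m handwheel '[{"claw":1,"delta_pos":[0,0,0.05],"spin":0},{"claw":1,"delta_pos":[0,0,0.05],"spin":0},{"claw":1,"delta_pos":[0,0,0.05],"spin":0},{"claw":1,"delta_pos":[0,0,0.05],"spin":0},{"claw":1,"delta_pos":[0,0,0],"spin":0},{"claw":1,"delta_pos":[0,0,0],"spin":0},{"claw":1,"delta_pos":[0,0,0],"spin":0},{"claw":1,"delta_pos":[0,0,0],"spin":0},{"claw":1,"delta_pos":[0,0,0],"spin":0},{"claw":1,"delta_pos":[0,0,0],"spin":0}]'

```

```text
clock: 71.45
eef_pos: [0.5304, -0.0603, 0.0821]
tcp_rot: [180.0, 0.0, 94.2]
force: [0.6, 0.6, 0.0]
grip_width: 0.049
```

```bash
python3 -m handwheel '[{"claw":1,"delta_pos":[0,0,0.05],"spin":0},{"claw":1,"delta_pos":[0,0,0.05],"spin":0},{"claw":1,"delta_pos":[0,0,0.05],"spin":0},{"claw":1,"delta_pos":[0,0,0.05],"spin":0},{"claw":1,"delta_pos":[0,0,0],"spin":0},{"claw":1,"delta_pos":[0,0,0],"spin":0},{"claw":1,"delta_pos":[0,0,0],"spin":0},{"claw":1,"delta_pos":[0,0,0],"spin":0},{"claw":1,"delta_pos":[0,0,0],"spin":0},{"claw":1,"delta_pos":[0,0,0],"spin":0}]'

```

```text
clock: 72.7
eef_pos: [0.5304, -0.0603, 0.0804]
tcp_rot: [-180.0, -0.0, 94.2]
force: [-2.4, 0.4, 5.0]
grip_width: 0.0488
```

```bash
python3 -m handwheel '[{"claw":1,"delta_pos":[0,0,-0.05],"spin":0},{"claw":1,"delta_pos":[0,0,0],"spin":0},{"claw":0.1,"delta_pos":[0,0,0],"spin":0},{"claw":-0.1,"delta_pos":[0,0,0],"spin":0},{"claw":-0.3,"delta_pos":[0,0,0],"spin":0},{"claw":-0.6,"delta_pos":[0,0,0],"spin":0},{"claw":-1,"delta_pos":[0,0,0],"spin":0},{"claw":-1,"delta_pos":[0,0,0],"spin":0},{"claw":-1,"delta_pos":[0,0,-1],"spin":0},{"claw":-1,"delta_pos":[0,0,-2],"spin":0}]'
python3 -m handwheel '[{"claw":-1,"delta_pos":[0,0,-3],"spin":0},{"claw":-1,"delta_pos":[0,0,-3],"spin":0},{"claw":0,"delta_pos":[0,-3,0],"spin":0},{"claw":1,"delta_pos":[0,-3,0],"spin":0},{"claw":1,"delta_pos":[0,-3,0],"spin":0},{"claw":1,"delta_pos":[-3,0,0],"spin":0},{"claw":1,"delta_pos":[-3,0,0],"spin":0},{"claw":1,"delta_pos":[-3,0,0],"spin":0},{"claw":1,"delta_pos":[-3,0,0],"spin":0},{"claw":1,"delta_pos":[0,0,0],"spin":0}]'
python3 - <<'E'
from h import *
s=arm.camera('side');t=arm.camera('top')
import go;go.d(.460,-.1745,.018,94.4)
cv2.imwrite('pics/s21.png',cv2.resize(s[150:330,200:390],None,fx=3.2,fy=3.2,interpolation=cv2.INTER_CUBIC))
cv2.imwrite('pics/t21.png',cv2.resize(t[190:310,180:400],None,fx=3.6,fy=3.6,interpolation=cv2.INTER_CUBIC));cv2.imwrite('pics/t21f.png',t)
for r,a in rects(t,white(t),(310,210,375,255),300):print(r,a,world(r,.095))
E
```

```text
clock: 73.95
eef_pos: [0.5297, -0.0601, 0.1105]
tcp_rot: [-179.9, -0.0, 94.2]
force: [0.4, -0.7, -0.1]
grip_width: 0.0855
clock: 75.2
eef_pos: [0.4501, -0.1883, 0.1716]
tcp_rot: [179.9, 0.1, 94.0]
force: [-0.4, 0.5, 0.1]
grip_width: -0.0001
t 75.3 pos [ 0.4493 -0.1863  0.1709] rpy [ 1.7999e+02 -3.0000e-02  9.4140e+01] F [-0.2  1.2 -0.2] w -0.0001 j [-28.   6. 115.   0.  59. -32.]
shift first (cm) [ 1.1   1.15 15.29]
spin -0.005 | shift after spin [ 1.09  1.16 15.29]
((342.5621337890625, 236.74485778808594), (17.190414428710938, 42.18710708618164), 85.2363510131836) 666.0 (array([ 0.5311, -0.0592]), -85.9, [0.0491, 0.1205])
```

View pics/s21.png

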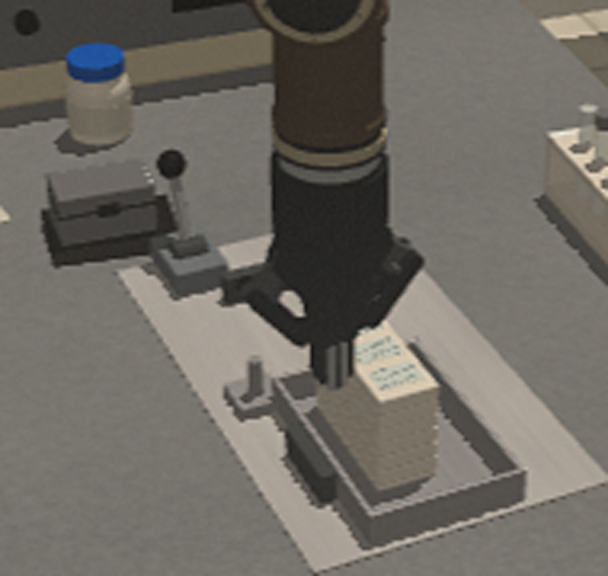

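View pics/t21.png

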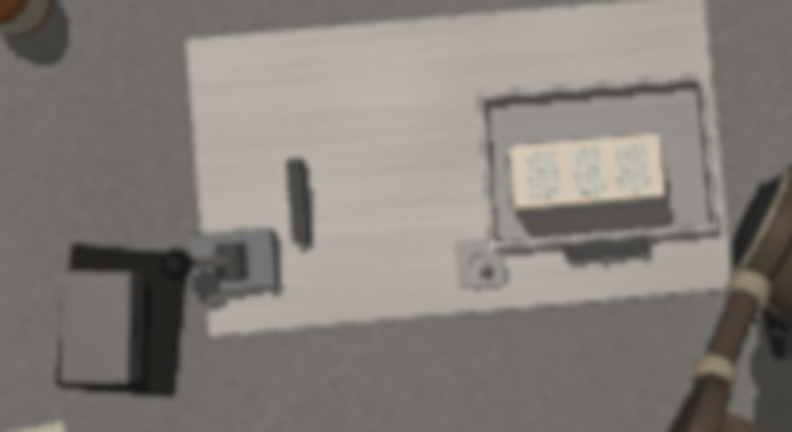

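```bash
python3 - <<'E'
from h import *
print(pl('top',(180+718/3.6-.4,190+237/3.6-.4),.03),pl('top',(180+500/3.6-.4,190+249/3.6-.4),.03))
E
python3 -m handwheel '[{"claw":1,"delta_pos":[1.1,0.3,0],"spin":0},{"claw":1,"delta_pos":[0,0,3],"spin":0},{"claw":1,"delta_pos":[0,0,3],"spin":0},{"claw":1,"delta_pos":[0,0,3],"spin":0},{"claw":1,"delta_pos":[0,0,3],"spin":0},{"claw":1,"delta_pos":[0,0,2],"spin":0},{"claw":1,"delta_pos":[0,0,1],"spin":0},{"claw":1,"delta_pos":[0,0,0.2],"spin":0},{"claw":1,"delta_pos":[0,0,0],"spin":0},{"claw":1,"delta_pos":[0,0,0],"spin":0}]'
python3 pol.py
python3 -c "
from h import *
cv2.imwrite('pics/s22.png',cv2.resize(arm.camera('side')[200:340,260:400],None,fx=4,fy=4,interpolation=cv2.INTER_CUBIC))
cv2.imwrite('pics/t22.png',cv2.resize(arm.camera('top')[190:310,280:420],None,fx=4,fy=4,interpolation=cv2.INTER_CUBIC))"
```

```text
[ 0.47788379 -0.17037243] [0.47038371 0.01008357]
clock: 76.55
eef_pos: [0.4525, -0.1756, 0.0195]
tcp_rot: [179.9, 0.1, 94.2]
force: [0.6, 0.6, -0.0]
grip_width: 0.0001
trayyaw(cmd) -85.82 p in tray axes 0.1985 -0.0195 z 0.0195 F [ 0.6  0.6 -0. ]
```

View pics/s22.png

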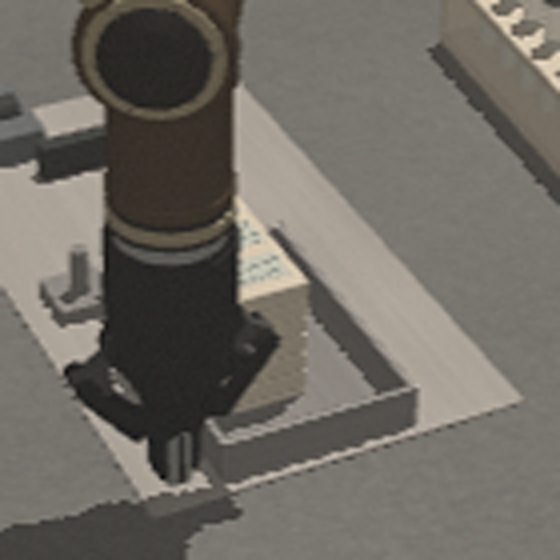

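View pics/t22.png

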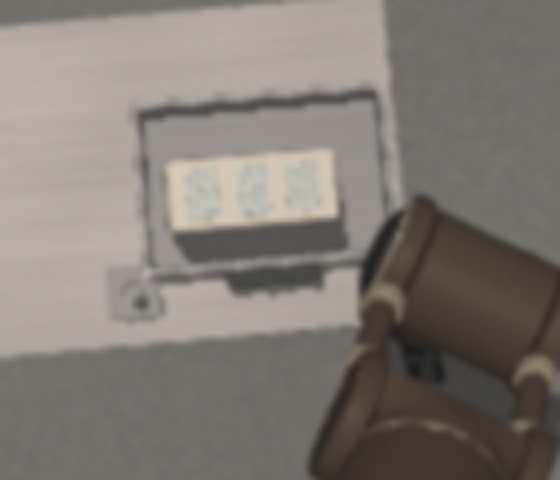

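```bash
python3 -m handwheel '[{"claw":1,"delta_pos":[0.5,0.3,0],"spin":0},{"claw":1,"delta_pos":[0,0.3,0],"spin":0},{"claw":1,"delta_pos":[0,0.2,0],"spin":0},{"claw":1,"delta_pos":[0,0.2,0],"spin":0},{"claw":1,"delta_pos":[0,0.2,0],"spin":-0.01},{"claw":1,"delta_pos":[0,0.4,0],"spin":-0.02},{"claw":1,"delta_pos":[0,0.6,0],"spin":-0.03},{"claw":1,"delta_pos":[0,0.77,0],"spin":-0.04},{"claw":1,"delta_pos":[-0.01,0.965,0],"spin":-0.05},{"claw":1,"delta_pos":[-0.01,0.965,0],"spin":-0.05}]'
python3 pol.py
```

```text
clock: 77.9
eef_pos: [0.4981, -0.165, 0.0182]
tcp_rot: [-179.7, 0.0, 105.9]
force: [-5.3, -6.1, 1.1]
grip_width: 0.0001
trayyaw(cmd) -74.13 p in tray axes 0.1927 -0.0125 z 0.0182 F [-5.3 -6.1  1.1]
```

```bash
python3 -m handwheel '[{"claw":1,"delta_pos":[-0.01,0.97,0],"spin":-0.05},{"claw":1,"delta_pos":[-0.01,0.97,0],"spin":-0.05},{"claw":1,"delta_pos":[-0.01,0.97,0],"spin":-0.05},{"claw":1,"delta_pos":[-0.01,0.97,0],"spin":-0.05},{"claw":1,"delta_pos":[-0.01,0.97,0],"spin":-0.05},{"claw":1,"delta_pos":[-0.01,0.97,0],"spin":-0.05},{"claw":1,"delta_pos":[-0.01,0.97,0],"spin":-0.05},{"claw":1,"delta_pos":[-0.01,0.97,0],"spin":-0.05},{"claw":1,"delta_pos":[-0.01,0.97,0],"spin":-0.05},{"claw":1,"delta_pos":[-0.01,0.97,0],"spin":-0.05}]'
python3 pol.py;python3 -c "
from h import *
cv2.imwrite('pics/s23.png',cv2.resize(arm.camera('side')[170:340,230:400],None,fx=3.5,fy=3.5,interpolation=cv2.INTER_CUBIC))"
```

```text
clock: 79.15
eef_pos: [0.585, -0.1208, 0.0184]
tcp_rot: [-179.9, 0.1, 134.5]
force: [-0.5, -6.4, -1.3]
grip_width: 0.0002
trayyaw(cmd) -45.51 p in tray axes 0.1926 -0.0104 z 0.0184 F [-0.5 -6.4 -1.3]
```

View pics/s23.png

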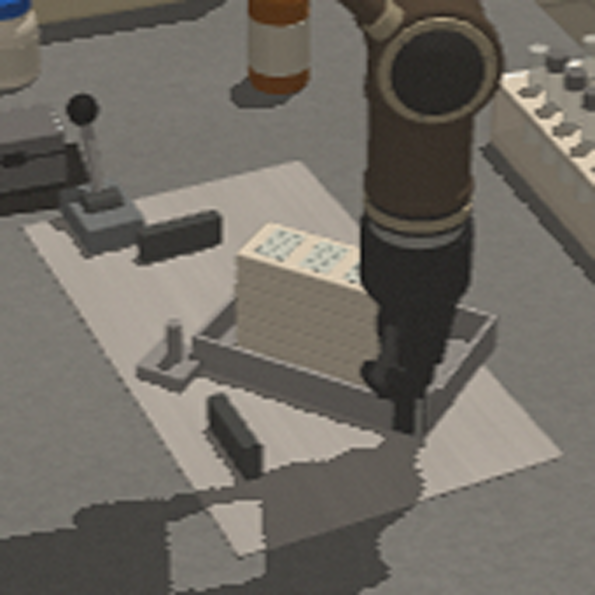

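```bash
python3 -m handwheel '[{"claw":1,"delta_pos":[-0.01,0.97,0],"spin":-0.05},{"claw":1,"delta_pos":[-0.01,0.97,0],"spin":-0.05},{"claw":1,"delta_pos":[-0.01,0.97,0],"spin":-0.05},{"claw":1,"delta_pos":[-0.01,0.97,0],"spin":-0.05},{"claw":1,"delta_pos":[-0.01,0.97,0],"spin":-0.05},{"claw":1,"delta_pos":[-0.01,0.97,0],"spin":-0.05},{"claw":1,"delta_pos":[-0.01,0.97,0],"spin":-0.05},{"claw":1,"delta_pos":[-0.01,0.97,0],"spin":-0.05},{"claw":1,"delta_pos":[-0.01,0.97,0],"spin":-0.05},{"claw":1,"delta_pos":[-0.01,0.97,0],"spin":-0.05}]'
python3 pol.py;python3 -c "
from h import *
cv2.imwrite('pics/s24.png',cv2.resize(arm.camera('side')[170:340,230:400],None,fx=3.5,fy=3.5,interpolation=cv2.INTER_CUBIC))"
```

```text
clock: 80.45
eef_pos: [0.6396, -0.0408, 0.0193]
tcp_rot: [-179.9, 0.3, 163.1]
force: [1.2, -6.5, 0.0]
grip_width: 0.0003
trayyaw(cmd) -16.9 p in tray axes 0.1931 -0.0089 z 0.0193 F [ 1.2 -6.5  0. ]
```

View pics/s24.png

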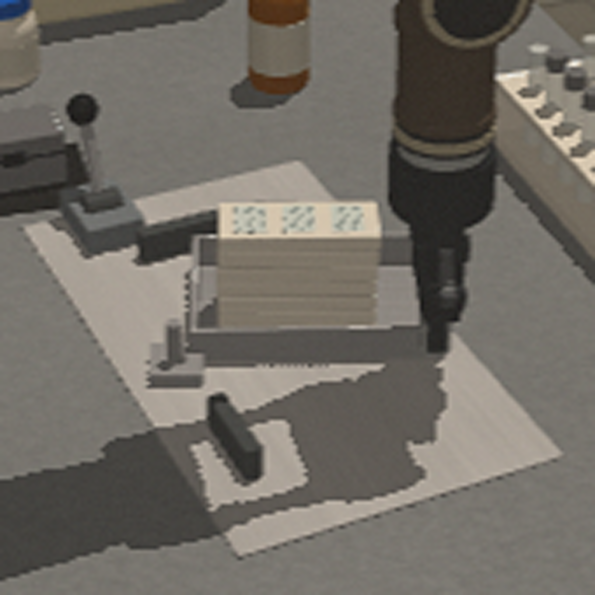

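```bash
python3 -m handwheel '[{"claw":1,"delta_pos":[0.4,-0.15,0],"spin":0},{"claw":1,"delta_pos":[0.5,0,0],"spin":0},{"claw":1,"delta_pos":[0,0.3,0],"spin":-0.01},{"claw":1,"delta_pos":[0,0.5,0],"spin":-0.025},{"claw":1,"delta_pos":[-0.01,0.92,0],"spin":-0.05},{"claw":1,"delta_pos":[-0.01,0.92,0],"spin":-0.05},{"claw":1,"delta_pos":[-0.01,0.92,0],"spin":-0.05},{"claw":1,"delta_pos":[-0.01,0.92,0],"spin":-0.05},{"claw":1,"delta_pos":[-0.01,0.7,0],"spin":-0.04},{"claw":1,"delta_pos":[-0.01,0.4,0],"spin":-0.02}]'
python3 pol.py;python3 -c "
from h import *
cv2.imwrite('pics/s25.png',cv2.resize(arm.camera('side')[170:340,230:400],None,fx=3.5,fy=3.5,interpolation=cv2.INTER_CUBIC))"
```

```text
clock: 81.75
eef_pos: [0.6373, 0.0156, 0.0179]
tcp_rot: [-179.8, -0.2, 180.0]
force: [-3.1, -7.7, 0.3]
grip_width: -0.0002
trayyaw(cmd) -0.01 p in tray axes 0.1799 -0.0082 z 0.0179 F [-3.1 -7.7  0.3]
```

View pics/s25.png

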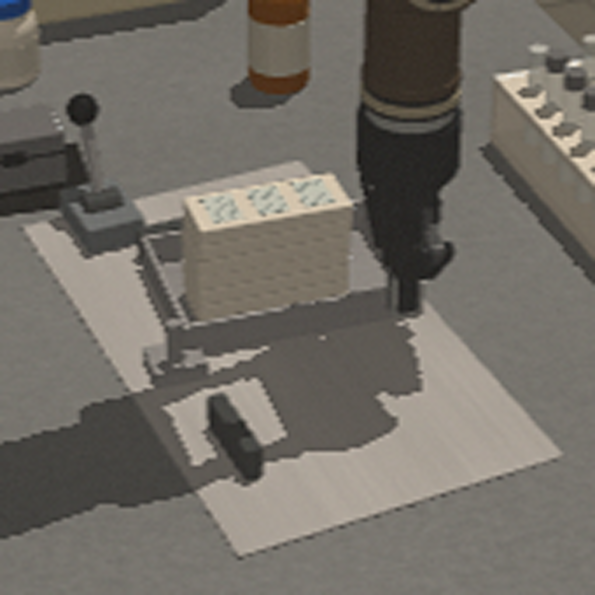

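```bash
python3 -m handwheel '[{"claw":1,"delta_pos":[-0.4,-0.1,-0.1],"spin":0},{"claw":1,"delta_pos":[-0.3,0,-0.1],"spin":0},{"claw":1,"delta_pos":[0,0.3,0],"spin":-0.015},{"claw":1,"delta_pos":[0,0.3,0],"spin":-0.015},{"claw":1,"delta_pos":[0,0.3,0],"spin":-0.015},{"claw":1,"delta_pos":[0,0.3,0],"spin":-0.015},{"claw":1,"delta_pos":[0,0.2,0],"spin":-0.01},{"claw":1,"delta_pos":[0,0,0],"spin":0},{"claw":1,"delta_pos":[0,0,0],"spin":0},{"claw":1,"delta_pos":[0,0,0],"spin":0}]'
python3 pol.py
```

```text
clock: 83.05
eef_pos: [0.6468, 0.0292, 0.0211]
tcp_rot: [-179.9, 0.2, -176.1]
force: [0.6, -4.6, -1.9]
grip_width: -0.0002
trayyaw(cmd) 3.89 p in tray axes 0.1894 -0.0074 z 0.0211 F [ 0.6 -4.6 -1.9]
```

```bash
python3 -m handwheel '[{"claw":1,"delta_pos":[0,0.15,0],"spin":-0.005},{"claw":1,"delta_pos":[0,0.15,0],"spin":-0.005},{"claw":1,"delta_pos":[0,0.15,0],"spin":0},{"claw":1,"delta_pos":[0,0,0],"spin":0},{"claw":1,"delta_pos":[0,0,0],"spin":0},{"claw":1,"delta_pos":[0,0,0],"spin":0},{"claw":1,"delta_pos":[0,0,0],"spin":0},{"claw":1,"delta_pos":[0,0,0],"spin":0},{"claw":1,"delta_pos":[0,0,0],"spin":0},{"claw":1,"delta_pos":[0,0,0],"spin":0}]'
python3 - <<'E'
import pol
from h import *
s=arm.camera('side');t=arm.camera('top')
cv2.imwrite('pics/s26.png',cv2.resize(s[170:340,230:400],None,fx=3.5,fy=3.5,interpolation=cv2.INTER_CUBIC))
cv2.imwrite('pics/t26.png',cv2.resize(t[180:300,190:340],None,fx=4,fy=4,interpolation=cv2.INTER_CUBIC))
E
```

```text
clock: 84.3
eef_pos: [0.6465, 0.0337, 0.0211]
tcp_rot: [-179.9, 0.2, -175.5]
force: [1.9, -5.4, -0.7]
grip_width: -0.0004
trayyaw(cmd) 4.46 p in tray axes 0.1893 -0.0048 z 0.0211 F [ 1.9 -5.4 -0.7]
```

View pics/s26.png

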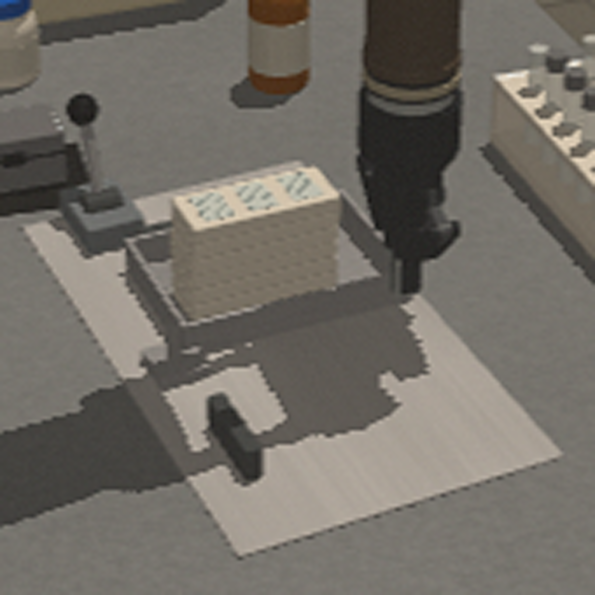

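View pics/t26.png

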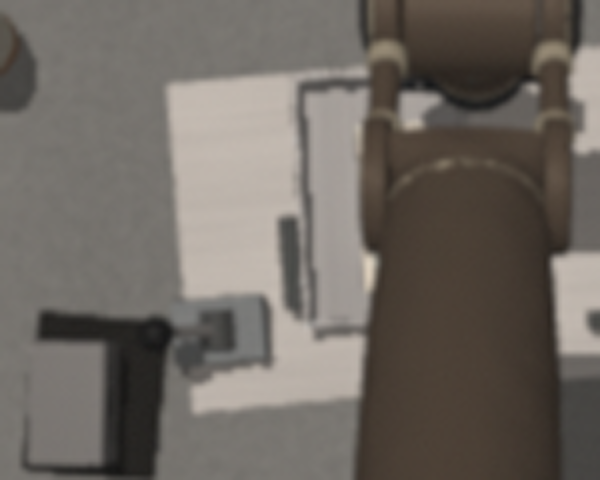

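```bash
python3 -m handwheel '[{"claw":1,"delta_pos":[0,0.15,0],"spin":-0.005},{"claw":1,"delta_pos":[0,0.15,0],"spin":0},{"claw":1,"delta_pos":[0,0.15,0],"spin":0},{"claw":1,"delta_pos":[0,0.1,0],"spin":0},{"claw":1,"delta_pos":[0,0,0],"spin":0},{"claw":1,"delta_pos":[0,0,0],"spin":0},{"claw":1,"delta_pos":[0,0,0],"spin":0},{"claw":1,"delta_pos":[0,0,0],"spin":0},{"claw":1,"delta_pos":[0,0,0],"spin":0},{"claw":1,"delta_pos":[0,0,0],"spin":0}]'
python3 pol.py
```

```text
clock: 85.65
eef_pos: [0.6464, 0.0382, 0.0211]
tcp_rot: [-179.8, 0.2, -175.2]
force: [1.9, -7.0, -1.4]
grip_width: -0.0002
trayyaw(cmd) 4.77 p in tray axes 0.1896 -0.0014 z 0.0211 F [ 1.9 -7.  -1.4]
```

```bash
python3 -m handwheel '[{"claw":1,"delta_pos":[0,0.15,0],"spin":0},{"claw":1,"delta_pos":[0,0.15,0],"spin":0},{"claw":1,"delta_pos":[0,0.15,0],"spin":0},{"claw":1,"delta_pos":[0,0,0],"spin":0},{"claw":1,"delta_pos":[0,0,0],"spin":0},{"claw":1,"delta_pos":[0,0,0],"spin":0},{"claw":1,"delta_pos":[0,0,0],"spin":0},{"claw":1,"delta_pos":[0,0,0],"spin":0},{"claw":1,"delta_pos":[0,0,0],"spin":0},{"claw":1,"delta_pos":[0,0,0],"spin":0}]'
python3 pol.py
```

```text
clock: 86.9
eef_pos: [0.6465, 0.0388, 0.0211]
tcp_rot: [-179.5, 0.2, -175.1]
force: [2.9, -16.5, -1.5]
grip_width: -0.0001
trayyaw(cmd) 4.87 p in tray axes 0.1897 -0.0011 z 0.0211 F [  2.9 -16.5  -1.5]
```

```bash
python3 -m handwheel '[{"claw":1,"delta_pos":[0,-0.5,0],"spin":0},{"claw":1,"delta_pos":[0,-1.5,0],"spin":0},{"claw":1,"delta_pos":[0,-1,-1],"spin":0},{"claw":1,"delta_pos":[0,0,-3],"spin":0},{"claw":1,"delta_pos":[0,0,-4],"spin":0},{"claw":1,"delta_pos":[0,0,-4],"spin":0},{"claw":1,"delta_pos":[0,0,-4],"spin":0},{"claw":1,"delta_pos":[0,0,-2],"spin":0},{"claw":1,"delta_pos":[0,0,0],"spin":0},{"claw":1,"delta_pos":[0,0,0],"spin":0}]'
python3 - <<'E'
from h import *
f=lambda p:(190+(p[0]+.5)/4-.5,180+(p[1]+.5)/4-.5); g=lambda p:(230+(p[0]+.5)/3.5-.5,170+(p[1]+.5)/3.5-.5)
b,e=tri(f((155,332)),g((82,108)));print(b,e)
s=arm.camera('side');t=arm.camera('top')
import go;go.d(b[0],.31,.18,180)
cv2.imwrite('pics/s27.png',cv2.resize(s[170:340,230:400],None,fx=3.5,fy=3.5,interpolation=cv2.INTER_CUBIC))
cv2.imwrite('pics/t27.png',cv2.resize(t[180:300,190:340],None,fx=4,fy=4,interpolation=cv2.INTER_CUBIC))
E
```

```text
clock: 88.15
eef_pos: [0.6453, 0.0148, 0.1986]
tcp_rot: [180.0, -0.2, -175.3]
force: [-0.4, -0.1, 0.2]
grip_width: -0.0
[0.46207678 0.26464802 0.09808405] 0.0006819420501226065
t 88.25 pos [0.6451 0.0147 0.198 ] rpy [ 179.96   -0.25 -175.29] F [ 0.5  0.5 -0.1] w 0.0 j [ -3.  22.  92.   0.  66. -97.]
shift first (cm) [15.81 30.93  1.8 ]
spin 0.082 | shift after spin [18.3  29.53  1.8 ]
```

View pics/t27.png

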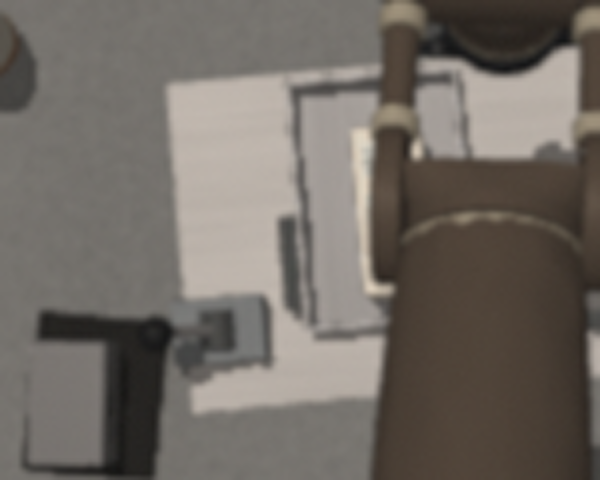

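```bash
python3 -m handwheel '[{"claw":1,"delta_pos":[1.9,3.7,0],"spin":0},{"claw":1,"delta_pos":[1.98,3.9,0],"spin":0},{"claw":1,"delta_pos":[1.98,3.9,0],"spin":0},{"claw":1,"delta_pos":[1.98,3.9,0],"spin":0},{"claw":1,"delta_pos":[1.98,3.9,0],"spin":0},{"claw":1,"delta_pos":[1.98,3.9,0],"spin":0},{"claw":1,"delta_pos":[1.98,3.9,0],"spin":0},{"claw":1,"delta_pos":[1.98,3.9,0],"spin":0.04},{"claw":1,"delta_pos":[0,0,0],"spin":0.04},{"claw":1,"delta_pos":[0,0,0],"spin":0}]'
python3 - <<'E'
from h import *
s=arm.camera('side');t=arm.camera('top')
import go;go.d(.462,.315,.08,180)
cv2.imwrite('pics/s28f.png',s);cv2.imwrite('pics/t28f.png',t)
cv2.imwrite('pics/t28.png',cv2.resize(t[180:300,250:400],None,fx=4,fy=4,interpolation=cv2.INTER_CUBIC))
cv2.imwrite('pics/s28.png',cv2.resize(s[140:300,190:380],None,fx=3.5,fy=3.5,interpolation=cv2.INTER_CUBIC))
for r,a in rects(t,white(t),(270,195,325,262),300):print(r,a,world(r,.095))
E
```

```text
clock: 89.5
eef_pos: [0.463, 0.3107, 0.199]
tcp_rot: [-179.9, -0.1, -179.8]
force: [0.5, 0.5, -0.9]
grip_width: 0.0002
t 89.6 pos [0.4637 0.3102 0.1995] rpy [-1.7994e+02 -1.0000e-01 -1.7985e+02] F [-0.1  0.  -0.1] w 0.0 j [ 29.  12. 104.  -0.  64. -61.]
shift first (cm) [ 0.17  0.48 11.95]
spin 0.003 | shift after spin [ 0.17  0.48 11.95]
((286.88116455078125, 231.19265747070312), (42.732872009277344, 18.016611099243164), 84.80557250976562) 690.5 (array([0.5491, 0.0992]), 4.6, [0.0514, 0.1221])
((297.0, 228.0), (66.0, 54.0), 90.0) 950.0 (array([0.5581, 0.0702]), -0.8, [0.1544, 0.1888])
```

View pics/t28.png

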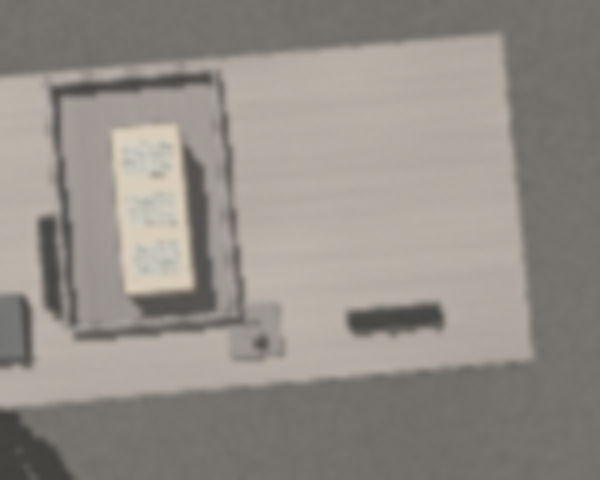

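View pics/s28.png

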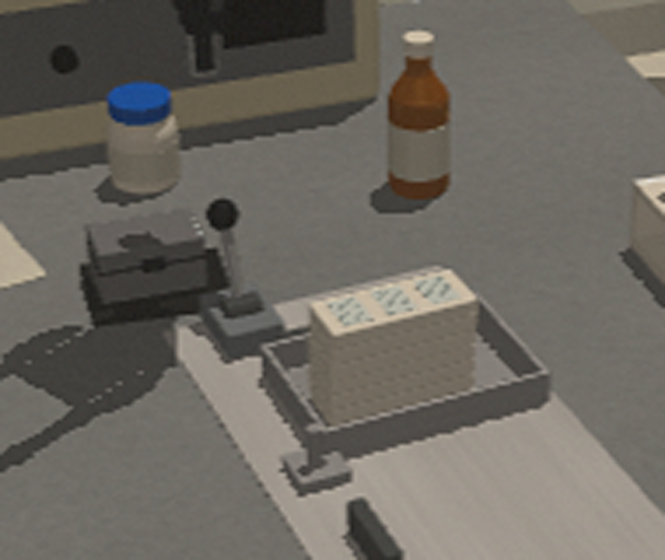

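```bash
python3 -m handwheel '[{"claw":1,"delta_pos":[0.15,0.5,0],"spin":0},{"claw":1,"delta_pos":[0,0,3],"spin":0},{"claw":1,"delta_pos":[0,0,3],"spin":0},{"claw":1,"delta_pos":[0,0,3],"spin":0},{"claw":1,"delta_pos":[0,0,2],"spin":0},{"claw":1,"delta_pos":[0,0,0.9],"spin":0},{"claw":1,"delta_pos":[0,0,0],"spin":0},{"claw":1,"delta_pos":[0,-0.5,0],"spin":0},{"claw":1,"delta_pos":[0,-0.5,0],"spin":0},{"claw":1,"delta_pos":[0,-0.5,0],"spin":0}]'
python3 -m handwheel '[{"claw":1,"delta_pos":[0,-0.8,0],"spin":0},{"claw":1,"delta_pos":[0,-0.8,0],"spin":0},{"claw":1,"delta_pos":[0,-0.8,0],"spin":0},{"claw":1,"delta_pos":[0,-0.8,0],"spin":0},{"claw":1,"delta_pos":[0,-0.8,0],"spin":0},{"claw":1,"delta_pos":[0,-0.8,0],"spin":0},{"claw":1,"delta_pos":[0,-0.8,0],"spin":0},{"claw":1,"delta_pos":[0,-0.8,0],"spin":0},{"claw":1,"delta_pos":[0,0,0],"spin":0},{"claw":1,"delta_pos":[0,0,0],"spin":0}]'
python3 -c "
from h import *
cv2.imwrite('pics/s29.png',cv2.resize(arm.camera('side')[140:300,190:380],None,fx=3.5,fy=3.5,interpolation=cv2.INTER_CUBIC))"
```

```text
clock: 90.85
eef_pos: [0.4631, 0.3004, 0.0823]
tcp_rot: [180.0, 0.1, -179.9]
force: [-0.2, 0.8, 0.6]
grip_width: -0.0001
clock: 92.1
eef_pos: [0.4625, 0.2364, 0.0814]
tcp_rot: [-180.0, -0.0, -179.9]
force: [-0.7, 0.5, -0.3]
grip_width: -0.0001
```

View pics/s29.png

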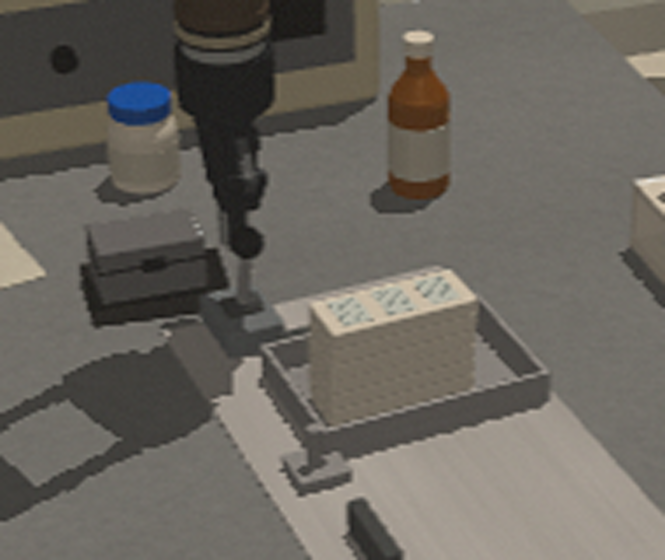

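```bash
python3 -m handwheel '[{"claw":1,"delta_pos":[0,-0.5,0],"spin":0},{"claw":1,"delta_pos":[0,-0.5,0],"spin":0},{"claw":1,"delta_pos":[0,-0.4,0],"spin":0},{"claw":1,"delta_pos":[0,-0.3,0],"spin":0},{"claw":1,"delta_pos":[0,-0.3,0],"spin":0},{"claw":1,"delta_pos":[0,0,0],"spin":0},{"claw":1,"delta_pos":[0,0,0],"spin":0},{"claw":1,"delta_pos":[0,0,0],"spin":0},{"claw":1,"delta_pos":[0,0,0],"spin":0},{"claw":1,"delta_pos":[0,0,0],"spin":0}]'
```

```text
clock: 93.4
eef_pos: [0.4629, 0.2187, 0.0817]
tcp_rot: [179.8, 0.0, -180.0]
force: [-1.3, 7.0, -1.7]
grip_width: -0.0004
```

```bash
python3 -m handwheel '[{"claw":1,"delta_pos":[0,-0.2,0],"spin":0},{"claw":1,"delta_pos":[0,0,0],"spin":0},{"claw":1,"delta_pos":[0,0,0],"spin":0},{"claw":1,"delta_pos":[0,1,0],"spin":0},{"claw":1,"delta_pos":[0,2,0],"spin":0},{"claw":1,"delta_pos":[0,2,-2],"spin":0},{"claw":1,"delta_pos":[0,2,-4],"spin":0},{"claw":1,"delta_pos":[0,0,-4],"spin":0},{"claw":1,"delta_pos":[0,0,-4],"spin":0},{"claw":1,"delta_pos":[0,0,0],"spin":0}]'
python3 -m handwheel '[{"claw":1,"delta_pos":[0,3,0],"spin":0},{"claw":1,"delta_pos":[0,4,0],"spin":0},{"claw":1,"delta_pos":[0,4,0],"spin":0},{"claw":1,"delta_pos":[0,4,0],"spin":0},{"claw":1,"delta_pos":[1,4,0],"spin":0},{"claw":1,"delta_pos":[2,3,0],"spin":0},{"claw":1,"delta_pos":[2,0,0],"spin":0},{"claw":1,"delta_pos":[2,0,0],"spin":0},{"claw":1,"delta_pos":[0,0,0],"spin":0},{"claw":1,"delta_pos":[0,0,0],"spin":0}]'
python3 - <<'E'
from h import *
s=arm.camera('side');t=arm.camera('top')
cv2.imwrite('pics/s30.png',cv2.resize(s[140:300,190:380],None,fx=3.5,fy=3.5,interpolation=cv2.INTER_CUBIC))
cv2.imwrite('pics/t30.png',cv2.resize(t[180:310,180:340],None,fx=4.5,fy=4.5,interpolation=cv2.INTER_CUBIC))
E
```

```text
clock: 94.65
eef_pos: [0.4654, 0.2867, 0.2261]
tcp_rot: [179.8, 0.5, -179.8]
force: [0.2, -0.2, -0.4]
grip_width: 0.0001
clock: 95.9
eef_pos: [0.3927, 0.5038, 0.2219]
tcp_rot: [180.0, 0.1, -179.9]
force: [-0.2, -0.8, 0.1]
grip_width: -0.0
```

View pics/s30.png

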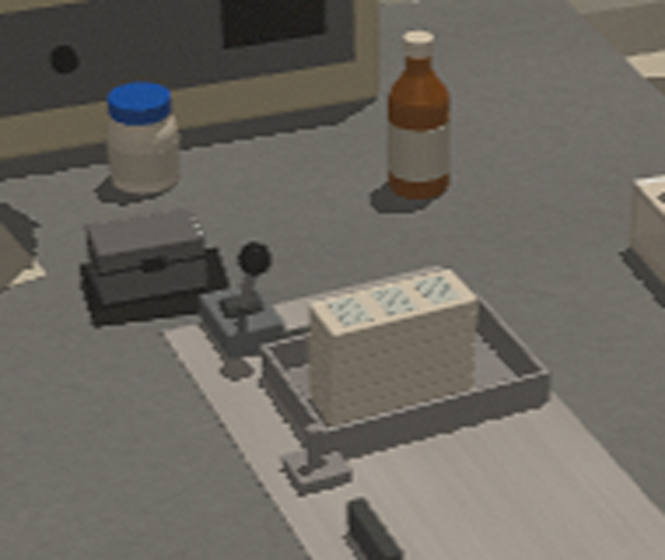

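View pics/t30.png

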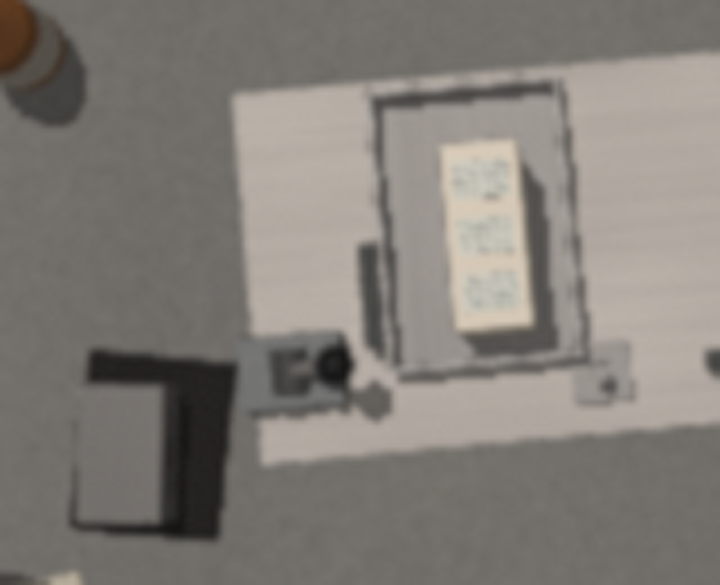

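```bash
python3 - <<'E'
from h import *
f=lambda p:(180+(p[0]+.5)/4.5-.5,180+(p[1]+.5)/4.5-.5); g=lambda p:(190+(p[0]+.5)/3.5-.5,140+(p[1]+.5)/3.5-.5)
print('ball',tri(f((333,365)),g((255,258))))
w=np.mean([pl('top',f(p),.05) for p in((80,383),(167,383),(163,525),(72,523))],0)
m=np.mean([pl('top',f(p),.001) for p in((92,350),(238,362),(218,540),(71,528))],0);print('box',w,'mat',m,np.hypot(*(w-m)))
wl=[pl('top',f(p),.03) for p in((375,97),(398,375))];d=wl[0]-wl[1];print('tray yaw',np.degrees(np.arctan2(d[1],d[0])))
t=cv2.imread('pics/t30.png')
E
```

```text
ball (array([0.46749559, 0.19369311, 0.09477055]), np.float64(0.002680640841867456))
box [0.41162726 0.33722164] mat [0.41589309 0.32534955] 0.012615216077412204
tray yaw 4.379228423788404
```

```bash
python3 -c "
from cell import arm
print(arm.read_state()['force'],arm.read_state()['clock']);arm.close_job()"
```

```text
[-0.07837033  0.04473367 -0.39938896] 96.0
the job is handed in; nothing more can be done
```

The whole job was carried out and handed in at 96 s of the 210 s allowed. No verdict was reported, so the results below are my own measurements.

- **Tip box:** I stood it upright on the mat first. It was knocked about 3 cm part-way through, so I gripped it again and re-centred it. The last check put it about 13 mm from the mat's middle (the limit is 35 mm).
- **Boards:** The tray swung out against the loading stop. I felt all three boards down onto the pile, with contact forces of about 5 to 12 N before letting go.
- **Tray:** I pushed it back until the push force rose to about 16 N with no further motion. It measured 4.4° in world axes, the same as the dock.
- **Lock lever:** I pushed it until it stopped (7 N). Its tip moved from 35 mm on the far side of the hinge to 36 mm on the tray side, out of 38 mm, so it reads as fully over.

**Disagreement:** With the tray docked, the top camera put the top board's centre about 8 mm from the pile's middle as worked out from my dock pose. At the loading stop the two had agreed within 3 mm. The side view shows the board edges flush with the pile, so I put this down to measurement error; it is inside the 20 mm limit either way.

The bystanders near the work (bottle, jar, mug and beaker) looked untouched in the pictures, but I did not measure them at the end.

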